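# Line up the check weights on their rail by size

### The job

Line the four steel check weights up on the weight rail in order of size, one standing centred on each black mark: the largest on the mark next to the tall end block, then smaller and smaller towards the low end. Keep them upright, do not tip any over, and leave them all standing still.

Things in the scene. Friction and masses are not known exactly. Their poses are not given: they have to be found in the camera images.
- weight_largest_center (a point): The largest of four loose plain steel check weights, standing upright: a cylinder 40 mm in diameter and 46 mm high with a narrower neck and knob on top, 66 mm high in all, about 420 g. The point is its centre, on its axis half-way up (33 mm above its foot); z is up. Grip it round the cylinder from above, in any yaw (it is round).
- weight_large_center (a point): The second largest of four loose plain steel check weights, standing upright: a cylinder 32 mm in diameter and 38 mm high with a narrower neck and knob on top, 55 mm high in all, about 220 g. The point is its centre, on its axis half-way up (27.5 mm above its foot); z is up. Grip it round the cylinder from above, in any yaw (it is round).
- weight_small_center (a point): The second smallest of four loose plain steel check weights, standing upright: a cylinder 25 mm in diameter and 31 mm high with a narrower neck and knob on top, 46 mm high in all, about 110 g. The point is its centre, on its axis half-way up (23 mm above its foot); z is up. Grip it round the cylinder from above, in any yaw (it is round).
- weight_smallest_center (a point): The smallest of four loose plain steel check weights, standing upright: a cylinder 19 mm in diameter and 25 mm high with a narrower neck and knob on top, 38 mm high in all, about 50 g. The point is its centre, on its axis half-way up (19 mm above its foot); z is up. Grip it round the cylinder from above, in any yaw (it is round).
- mark_1_top (a point): Mark 1 of four equal round black pads, 48 mm in diameter, fixed in a row on the weight rail, 75 mm between centres, numbered 1 to 4 along the rail from its +y end to its -y end. The point is the middle of the pad's flat top, 14 mm above the bench. x points across the rail, y along it, z up.
- mark_2_top (a point): Mark 2 of four equal round black pads, 48 mm in diameter, fixed in a row on the weight rail, 75 mm between centres, numbered 1 to 4 along the rail from its +y end to its -y end. The point is the middle of the pad's flat top, 14 mm above the bench. x points across the rail, y along it, z up.
- mark_3_top (a point): Mark 3 of four equal round black pads, 48 mm in diameter, fixed in a row on the weight rail, 75 mm between centres, numbered 1 to 4 along the rail from its +y end to its -y end. The point is the middle of the pad's flat top, 14 mm above the bench. x points across the rail, y along it, z up.
- mark_4_top (a point): Mark 4 of four equal round black pads, 48 mm in diameter, fixed in a row on the weight rail, 75 mm between centres, numbered 1 to 4 along the rail from its +y end to its -y end. The point is the middle of the pad's flat top, 14 mm above the bench. x points across the rail, y along it, z up.
- tall_end: The tall aluminium end block fixed at one end of the weight rail (which end changes), 60 mm across the rail, 12 mm along it, 50 mm high above the rail's top; 59.5 mm from the centre of the nearest mark. Origin: centre of its underside, 12 mm above the bench. At the rail's other end is a low block of the same footprint, 8 mm high. Fingers that close across the rail clear the neighbours.
- weight_rail: The weight rail: fixed flat aluminium plate 70 mm (x, across) by 380 mm (y, along) by 12 mm on the bench, turned up to 12 degrees. Origin: centre of its underside. Other things stand about, not needed: those near are under 65 mm high; none comes within 40 mm of a weight's axis, but a centrifuge 0.22 m high fills the back right (x over 0.57, y under 0.03): go round its front.

How it is judged:
By the outcome, as a careful person would: the job done as asked, in the order asked, and still so for the second after the job is handed in, with the robot touching nothing.
It also fails if it takes over 102 s, if anything falls off the work surface, if the arm or the gripper's body presses on something with over 40 N, if the wrist force passes 120 N, or if a joint passes its speed limit or range.

### The arm

A 6-joint arm with a two-finger parallel gripper is mounted at the origin on a cart in front of the work surface, level with it; the furniture and walls round the work are solid. World frame = base frame: x ahead of the robot, y to its left, z up, the work surface at z = 0. Lengths are in m, angles in rad, forces in N, time in s.
With the tool pointing down it reaches from about 0.325 to 0.875 m from the base axis. Payload 4.4 kg.
Tool frame: the origin (TCP) lies at the centre of the arm's flange, where the gripper is bolted on; the fingertips stand 173 mm ahead of it and the grasp point (between the pads) lies 155 mm ahead of it (grip_depth is the distance from the TCP to the grasp point, in m); z points along the fingers, x is the direction in which the jaws open and shut, and the axes are right-handed (so a half turn about z gives the same grasp; the last joint's range is limited). The gripper opens to 85 mm and grips with 20 to 120 N. Pads are 22 mm wide; open, the fingers measure 114 mm over their backs; the gripper's body (76 mm by 85 mm) begins 54 mm behind the grasp point. The pads swing forward as they close: fully open they stand 13 mm farther back than shut.
Start: joints at [-1.385, 0.207, 1.542, -0, 1.393, -0.15], TCP at [0.19, -0.543, 0.405] pointing down, gripper open.
Joint ranges: [-2.73, 2.73], [-0.86, 2.22], [0.23, 2.46], [-1.11, 4.25], [0.08, 2.63], [-2.82, 2.82]. Speed limits (rad/s): [2.79, 2.79, 3.14, 3.14, 3.14, 3.14].

### API

Orientations are given as a rotation vector (axis times angle).
In Python, from workcell import * gives the robot as it stands. The module is installed in compiled form; this text tells all that it offers.
- The arm moves only by the shell command python3 -m crank 'ROWS' [FORCE]. ROWS is JSON, a list of rows, each an object of numbers: "wx", "wy", "wz": the turn, a rotation vector about the world's x, y, z normalised to -1 to 1, where 1 is 2 rad; "dx", "dy", "dz": the shift along the world's x, y, z normalised to -1 to 1, where 1 is 300 mm; "gripper": the opening, from 0 (shut) to 1 (fully open). In form: [{"wx": .., "wy": .., "wz": .., "dx": .., "dy": .., "dz": .., "gripper": ..}, ...]. A call has 1 to 8 rows; each row is the pose to reach, as a shift and turn from the pose measured when the call began; what a row does not reach only later rows make up. A row lasts 1/10 s, in which the tool goes at most 50 mm and 8.59 degrees, less where a joint would pass 70% of its speed; a pose out of reach is approached as far as the arm can. A call with a number of a shift or a turn outside -1 to 1 is refused whole. A call with a gripper value outside its range is refused whole. The fingers move at their own pace and stop on an object; FORCE is the grip in N (left out, the last holds). Time passes only in rows, so rows that repeat a pose let the fingers close. It gives the time, the measured TCP pose, the force and the opening at its end, in the units of the state.
- state(): the state, without advancing time (a new reading comes with each control period).
- get_image(name): name is "side" or "top" or "wrist"; returns a dict with "frame" (420x560x3 uint8, red, green, blue), "intrinsics" (3x3 intrinsics, pixels), "world_to_cam" (4x4, takes a point from world to camera coordinates); the wrist camera has in their place "tool_from_camera" (4x4, takes a point from camera to tool coordinates, whose origin is the TCP and whose axes are the tool frame's). Camera axes: x right, y down, z forward; pixel columns grow to the right and rows downward; lengths in m; the calibration is good to about 2 mm. A picture is of the moment at which its call begins: read the wrist's pose just before it. There is no depth.
- finish_job(): hands the job in, once; it reports no verdict.
The state is a dict: "clock": time; "joint_positions": joint angles; "joint_velocities": joint speeds; "joint_torque": joint torques, N m; "position": TCP position; "orientation": TCP orientation; "wrist_force": force on the tool from outside, world axes, zero at the start; "torque": the same for the moment, N m; "width": opening from 0.0 (shut) to 1.0 (fully open).
Only numpy, scipy, OpenCV 4.12 (cv2) and the standard library are available. Lean on these libraries where they do the work, as an engineer would, in place of code of your own. Each camera call takes 0.05 s, during which the arm holds its last target.

## Working session

There is one attempt and no reset: what is moved stays moved. The work goes in short steps, Python scripts to look and compute and a shell command to move; the robot and the scene stay as the last step left them, time stands still between calls to the robot, and variables do not carry over. Pictures are saved under pics/ and viewed, and the job is handed in when it is done.

```bash
mkdir -p pics; cat > h.py <<'E'
from workcell import *
import numpy as np, cv2
from scipy.spatial.transform import Rotation as R
def cam(n):
    s=state(); d=get_image(n); K=np.array(d["intrinsics"])
    if n=="wrist":
        T=np.eye(4);T[:3,:3]=R.from_rotvec(s["orientation"]).as_matrix();T[:3,3]=s["position"]
        c2w=T@np.array(d["tool_from_camera"])
    else: c2w=np.linalg.inv(np.array(d["world_to_cam"]))
    return d["frame"],K,c2w
def save(n,f):
    cv2.imwrite(f"pics/{n}.png",cv2.cvtColor(f,cv2.COLOR_RGB2BGR))
def ray(K,c,u,v,z):
    d=c[:3,:3]@np.linalg.inv(K)@np.array([u,v,1.]); o=c[:3,3]
    return o+d*(z-o[2])/d[2]
def proj(K,c,p):
    q=np.linalg.inv(c)@np.append(p,1); q=K@q[:3]; return q[:2]/q[2]
E
python3 - <<'E'
from h import *
for n in("top","side","wrist"):
    f,K,c=cam(n); save(n+"0",f); np.savez(n+"0.npz",f=f,K=K,c=c); print(n,c.round(3).tolist(),K[0,0])
s=state();print(s)
E
```

```text
top [[0.01, -0.992, 0.122, 0.377], [-1.0, -0.01, 0.004, 0.093], [-0.003, -0.122, -0.993, 1.082], [0.0, 0.0, 0.0, 1.0]] 445.28051772101094
side [[0.926, -0.171, 0.338, 0.048], [-0.378, -0.443, 0.813, -1.005], [0.011, -0.88, -0.474, 0.711], [0.0, 0.0, 0.0, 1.0]] 444.9931876482253
wrist [[0.33, -0.91, -0.25, 0.252], [-0.944, -0.319, -0.085, -0.522], [-0.002, 0.264, -0.964, 0.372], [0.0, 0.0, 0.0, 1.0]] 311.8037262920088
{'clock': 0.15, 'joint_positions': array([-1.38448222e+00,  2.07262584e-01,  1.54263511e+00, -8.19454863e-06,
        1.39352472e+00, -1.50529594e-01]), 'joint_velocities': array([-6.04277219e-06, -2.64188699e-03, -6.03418426e-03,  1.39256342e-03,
       -3.78808047e-04,  1.51057207e-03]), 'joint_torque': array([-1.49553098e-04, -3.83513081e+01, -2.92037344e+01, -3.39068583e-04,
        6.53493771e-03,  1.48069427e-05]), 'position': array([ 0.18996208, -0.5424138 ,  0.40376605]), 'orientation': array([-2.5613515e+00,  1.8169023e+00,  2.0763492e-03]), 'wrist_force': array([-0.16269173,  0.07433764,  0.185056  ]), 'torque': array([ 0.06751174,  0.02073921, -0.01497433]), 'width': 0.9969023279969416}
```

View pics/top0.png

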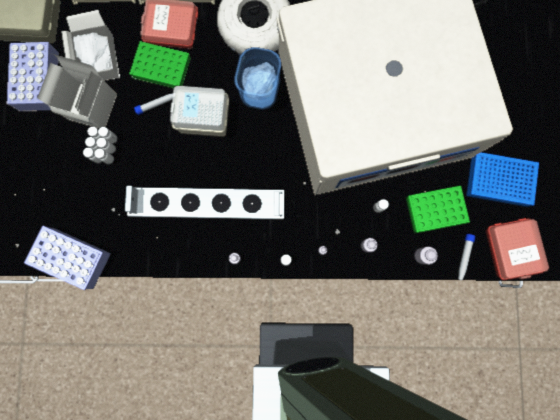

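View pics/side0.png

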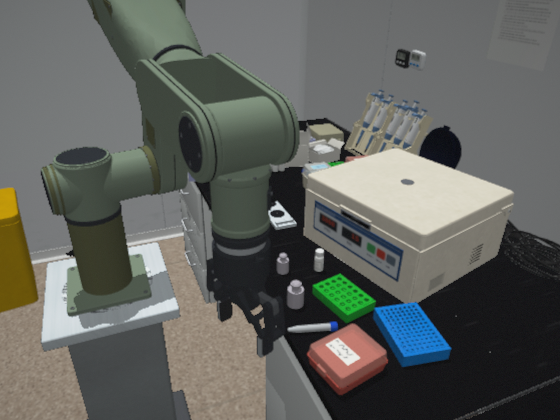

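```bash
python3 - <<'E'
import numpy as np,cv2
f=np.load("top0.npz")["f"]
a=cv2.resize(f[175:275,110:290],None,fx=4.4,fy=4.4,interpolation=cv2.INTER_CUBIC)
b=cv2.resize(f[190:280,220:450],None,fx=3.4,fy=3.4,interpolation=cv2.INTER_CUBIC)
cv2.imwrite("pics/za.png",a[:,:,::-1]);cv2.imwrite("pics/zb.png",b[:,:,::-1])
E
```

```text
(no output)
```

View pics/za.png

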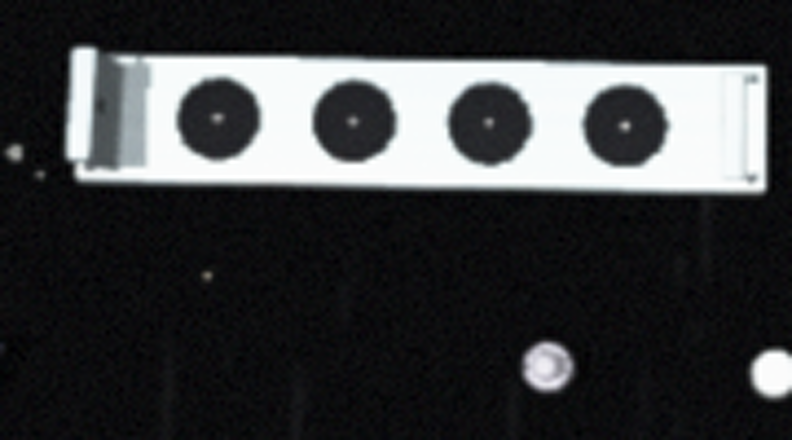

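View pics/zb.png

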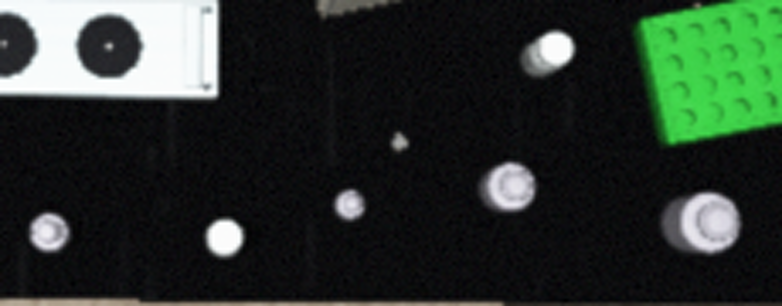

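View pics/wrist0.png

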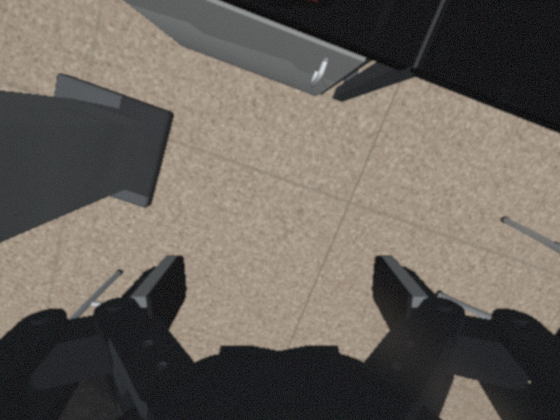

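```bash
cat > meas.py <<'E'
from h import *
def meas(f,K,c,show=False):
    g=cv2.cvtColor(f,cv2.COLOR_RGB2GRAY); S=6
    out={}
    G=cv2.resize(g,None,fx=S,fy=S,interpolation=cv2.INTER_CUBIC)
    def t(p): return (p+.5)/S-.5
    return G,t
E
python3 - <<'E'
from meas import *
d=np.load("top0.npz");f,K,c=d["f"],d["K"],d["c"]
G,t=meas(f,K,c);S=6
P=[]
for i,(u,v) in enumerate([(159.5,201.8),(190.2,202.5),(221.1,203),(252,203.4)]):
    x0,y0=int((u-15)*S),int((v-13)*S)
    m=(G[y0:y0+26*S,x0:x0+30*S]<128).astype(np.uint8)
    cs,_=cv2.findContours(m,cv2.RETR_CCOMP,cv2.CHAIN_APPROX_NONE)
    k=[q for q in cs if cv2.contourArea(q)>1500]
    k=min(k,key=lambda q:abs(cv2.minEnclosingCircle(q)[0][0]-15*S)+abs(cv2.minEnclosingCircle(q)[0][1]-13*S))
    e=cv2.fitEllipse(k); p=ray(K,c,t(e[0][0]+x0),t(e[0][1]+y0),.014);P.append(p)
    print("mark",i+1,p.round(4),np.array(e[1])/S)
P=np.array(P);print(np.diff(P,axis=0),np.linalg.norm(np.diff(P,axis=0),axis=1))
for n,(u,v),h,H in [("largest",(429,255.3),.046,.066),("large",(370.3,244.7),.038,.055),("smallest",(322.8,250),.025,.038),("small",(234.6,258.1),.031,.046)]:
    x0,y0=int((u-13)*S),int((v-11)*S)
    w=G[y0:y0+22*S,x0:x0+26*S]
    for th in (60,100,130,150):
        m=(w>th).astype(np.uint8)
        cs,_=cv2.findContours(m,cv2.RETR_EXTERNAL,cv2.CHAIN_APPROX_NONE)
        k=max(cs,key=cv2.contourArea);e=cv2.fitEllipse(k);b=cv2.boundingRect(k)
        p=ray(K,c,t(e[0][0]+x0),t(e[0][1]+y0),h)
        print(n,th,p.round(4),(np.array(e[1])/S).round(1), "D mm", (np.array(e[1])/S/K[0,0]*(c[2,3]-h)*1000).round(1))
E
```

```text
mark 1 [0.5351 0.3915 0.014 ] [18.02484767 18.54438146]
mark 2 [0.5345 0.3166 0.014 ] [18.09986369 18.50418218]
mark 3 [0.5338 0.2418 0.014 ] [18.26975123 18.49049886]
mark 4 [0.5333 0.1671 0.014 ] [18.19198354 18.5324618 ]
[[-0.00062064 -0.07496439  0.        ]
 [-0.00067022 -0.0747516   0.        ]
 [-0.0005514  -0.0747265   0.        ]] [0.07496696 0.0747546  0.07472853]
largest 60 [ 0.4109 -0.2424  0.046 ] [18.2 22.6] D mm [42.4 52.6]
largest 100 [ 0.4113 -0.246   0.046 ] [17.5 18. ] D mm [40.7 42. ]
largest 130 [ 0.4113 -0.2462  0.046 ] [16.7 17.3] D mm [38.9 40.3]
largest 150 [ 0.4114 -0.2461  0.046 ] [16.2 16.9] D mm [37.8 39.3]
large 60 [ 0.4343 -0.1118  0.038 ] [14.7 16.2] D mm [34.4 37.9]
large 100 [ 0.4346 -0.1127  0.038 ] [13.9 14.4] D mm [32.6 33.7]
large 130 [ 0.4346 -0.1129  0.038 ] [13.2 13.6] D mm [31.  31.9]
large 150 [ 0.4346 -0.1128  0.038 ] [12.6 13.2] D mm [29.6 31.1]
smallest 60 [ 0.4216 -0.0032  0.025 ] [8.9 9.2] D mm [21.1 21.8]
smallest 100 [ 0.4217 -0.0031  0.025 ] [8.  8.4] D mm [19.  19.9]
smallest 130 [ 0.4216 -0.003   0.025 ] [7.2 7.9] D mm [17.2 18.7]
smallest 150 [ 0.4216 -0.0029  0.025 ] [6.7 7.5] D mm [15.8 17.8]
small 60 [0.4003 0.205  0.031 ] [11.8 11.9] D mm [27.8 28.1]
small 100 [0.4004 0.205  0.031 ] [11.  11.1] D mm [25.9 26.2]
small 130 [0.4004 0.205  0.031 ] [10.4 10.6] D mm [24.5 25. ]
small 150 [0.4004 0.2051 0.031 ] [ 9.9 10.3] D mm [23.5 24.3]
```

```bash
python3 -m crank '[{"dx":0.1,"dy":0.13,"wz":0.07,"gripper":0.75},{"dx":0.2,"dy":0.26,"wz":0.14,"gripper":0.75},{"dx":0.3,"dy":0.4,"wz":0.21,"gripper":0.75},{"dx":0.4,"dy":0.53,"wz":0.28,"gripper":0.75},{"dx":0.5,"dy":0.66,"wz":0.35,"gripper":0.75},{"dx":0.6,"dy":0.79,"wz":0.42,"gripper":0.75},{"dx":0.68,"dy":0.92,"wz":0.49,"gripper":0.75},{"dx":0.738,"dy":0.988,"wz":0.55,"gripper":0.75}]' 60
cat > st.py <<'E'
from h import *
import sys
s=state(); m=R.from_rotvec(s["orientation"]).as_matrix()
print("t",round(s["clock"],2),"pos",s["position"].round(4),"yaw",round(float(np.arctan2(m[1,0],m[0,0])),4),"zax",m[:,2].round(3),"w",round(s["width"],3),"F",s["wrist_force"].round(1))
if len(sys.argv)>1:
    d=(np.array(eval(sys.argv[1]))-s["position"])/.3
    print("rows d",d.round(3),"wz",round(float(-np.arctan2(m[1,0],m[0,0])/2),4))
E
python3 st.py "[.4113,-.2461,.30]"
```

```text
t 0.15 pos [ 0.19   -0.5424  0.4038] yaw -1.234 zax [-0.     0.002 -1.   ] w 0.997 F [-0.2  0.1  0.2]
rows d [ 0.738  0.988 -0.346] wz 0.617invalid input at $[0]: expected keys wx, wy, wz, dx, dy, dz, gripper
```

```bash
python3 -m crank '[{"wx":0,"wy":0,"wz":0.07,"dx":0.1,"dy":0.13,"dz":0,"gripper":0.75},{"wx":0,"wy":0,"wz":0.14,"dx":0.2,"dy":0.26,"dz":0,"gripper":0.75},{"wx":0,"wy":0,"wz":0.21,"dx":0.3,"dy":0.4,"dz":0,"gripper":0.75},{"wx":0,"wy":0,"wz":0.28,"dx":0.4,"dy":0.53,"dz":0,"gripper":0.75},{"wx":0,"wy":0,"wz":0.35,"dx":0.5,"dy":0.66,"dz":0,"gripper":0.75},{"wx":0,"wy":0,"wz":0.42,"dx":0.6,"dy":0.79,"dz":-0.05,"gripper":0.75},{"wx":0,"wy":0,"wz":0.49,"dx":0.68,"dy":0.92,"dz":-0.1,"gripper":0.75},{"wx":0,"wy":0,"wz":0.55,"dx":0.738,"dy":0.988,"dz":-0.2,"gripper":0.75}]' 60
python3 st.py "[.4113,-.2461,.30]"
```

```text
clock: 0.95
position: [0.4131, -0.2436, 0.3451]
orientation: [3.134, -0.198, 0.004]
wrist_force: [0.0, -0.6, -0.8]
width: 0.747
t 0.95 pos [ 0.4131 -0.2436  0.3451] yaw -0.1261 zax [ 0.002 -0.002 -1.   ] w 0.747 F [ 0.  -0.6 -0.8]
rows d [-0.006 -0.008 -0.15 ] wz 0.063
```

```bash
python3 -m crank '[{"wx":0,"wy":0,"wz":0.063,"dx":-0.006,"dy":-0.008,"dz":-0.08,"gripper":0.65},{"wx":0,"wy":0,"wz":0.063,"dx":-0.006,"dy":-0.008,"dz":-0.15,"gripper":0.65},{"wx":0,"wy":0,"wz":0.063,"dx":-0.006,"dy":-0.008,"dz":-0.15,"gripper":0.65},{"wx":0,"wy":0,"wz":0.063,"dx":-0.006,"dy":-0.008,"dz":-0.15,"gripper":0.65}]' 60
python3 st.py "[.4113,-.2461,.185]"
python3 - <<'E'
from h import *
f,K,c=cam("wrist");print(proj(K,c,[.4113,-.2461,.046]),proj(K,c,[.4113,-.2461,.066]))
save("w1",f)
E
```

```text
clock: 1.35
position: [0.4112, -0.246, 0.3]
orientation: [3.141, -0.0, 0.003]
wrist_force: [0.9, -0.4, 0.1]
width: 0.652
t 1.35 pos [ 0.4112 -0.246   0.3   ] yaw -0.0003 zax [ 0.002 -0.001 -1.   ] w 0.652 F [ 0.9 -0.4  0.1]
rows d [ 0.    -0.    -0.383] wz 0.0001
[279.50345599 212.94743104] [279.57662629 221.18020527]
```

View pics/w1.png

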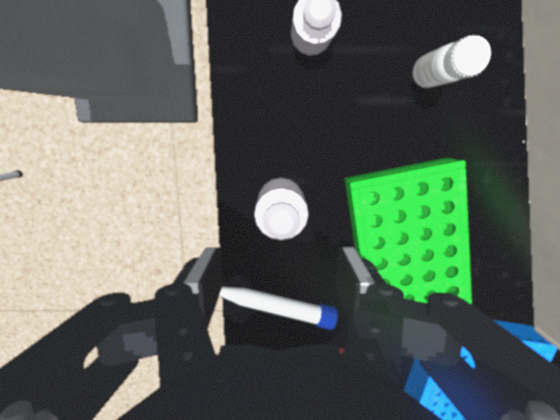

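```bash
python3 -m crank '[{"wx":0,"wy":0,"wz":0,"dx":0.001,"dy":0,"dz":-0.1,"gripper":0.65},{"wx":0,"wy":0,"wz":0,"dx":0.001,"dy":0,"dz":-0.2,"gripper":0.65},{"wx":0,"wy":0,"wz":0,"dx":0.001,"dy":0,"dz":-0.3,"gripper":0.65},{"wx":0,"wy":0,"wz":0,"dx":0.001,"dy":0,"dz":-0.383,"gripper":0.65},{"wx":0,"wy":0,"wz":0,"dx":0.001,"dy":0,"dz":-0.383,"gripper":0.65},{"wx":0,"wy":0,"wz":0,"dx":0.001,"dy":0,"dz":-0.383,"gripper":0.5},{"wx":0,"wy":0,"wz":0,"dx":0.001,"dy":0,"dz":-0.383,"gripper":0.4},{"wx":0,"wy":0,"wz":0,"dx":0.001,"dy":0,"dz":-0.383,"gripper":0.3}]' 50
python3 -m crank '[{"wx":0,"wy":0,"wz":0,"dx":0,"dy":0,"dz":0,"gripper":0.2},{"wx":0,"wy":0,"wz":0,"dx":0,"dy":0,"dz":0,"gripper":0.2},{"wx":0,"wy":0,"wz":0,"dx":0,"dy":0,"dz":0.03,"gripper":0.2},{"wx":0,"wy":0,"wz":0,"dx":0,"dy":0,"dz":0.03,"gripper":0.2}]' 50
python3 st.py "[.4113,-.2461,.30]"
python3 - <<'E'
from h import *
f,K,c=cam("wrist");save("w2",f)
E
```

```text
clock: 2.2
position: [0.4127, -0.2474, 0.1879]
orientation: [3.136, -0.001, 0.01]
wrist_force: [-0.4, -0.5, 2.4]
width: 0.454
clock: 2.6
position: [0.413, -0.2476, 0.1979]
orientation: [3.135, -0.001, 0.012]
wrist_force: [0.4, 0.2, -4.0]
width: 0.452
t 2.6 pos [ 0.413  -0.2476  0.1979] yaw -0.0004 zax [ 0.008 -0.007 -1.   ] w 0.452 F [ 0.4  0.2 -4. ]
rows d [-0.006  0.005  0.34 ] wz 0.0002
```

View pics/w2.png

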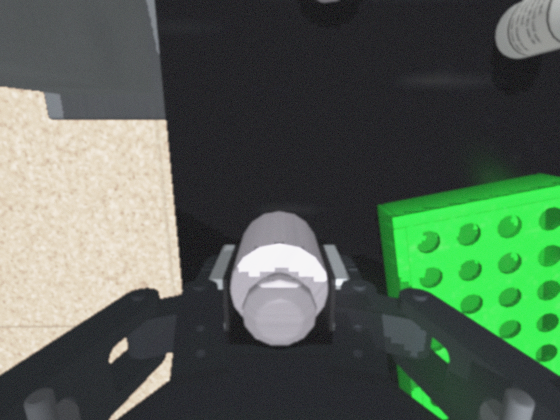

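```bash
python3 -m crank '[{"wx":0,"wy":0,"wz":0,"dx":0,"dy":0,"dz":0.08,"gripper":0.2},{"wx":0,"wy":0,"wz":0,"dx":0,"dy":0,"dz":0.18,"gripper":0.2},{"wx":0,"wy":0,"wz":0,"dx":0,"dy":0.02,"dz":0.28,"gripper":0.2},{"wx":0,"wy":0,"wz":0,"dx":0,"dy":0.08,"dz":0.34,"gripper":0.2},{"wx":0,"wy":0,"wz":0,"dx":0,"dy":0.18,"dz":0.36,"gripper":0.2},{"wx":0,"wy":0,"wz":0,"dx":0,"dy":0.3,"dz":0.36,"gripper":0.2},{"wx":0,"wy":0,"wz":0,"dx":0,"dy":0.43,"dz":0.36,"gripper":0.2},{"wx":0,"wy":0,"wz":0,"dx":0,"dy":0.56,"dz":0.36,"gripper":0.2}]'
python3 st.py "[.5351,.390,.30]"
```

```text
clock: 3.45
position: [0.4124, -0.0782, 0.3056]
orientation: [3.135, -0.002, 0.012]
wrist_force: [0.9, 0.5, -5.0]
width: 0.454
t 3.45 pos [ 0.4124 -0.0782  0.3056] yaw -0.0014 zax [ 0.008 -0.006 -1.   ] w 0.454 F [ 0.9  0.5 -5. ]
rows d [ 0.409  1.561 -0.019] wz 0.0007
```

```bash
python3 -m crank '[{"wx":0,"wy":0,"wz":0,"dx":0,"dy":0.12,"dz":0,"gripper":0.2},{"wx":0,"wy":0,"wz":0,"dx":0,"dy":0.25,"dz":0,"gripper":0.2},{"wx":0,"wy":0,"wz":0,"dx":0.02,"dy":0.38,"dz":0,"gripper":0.2},{"wx":0,"wy":0,"wz":0,"dx":0.06,"dy":0.5,"dz":0,"gripper":0.2},{"wx":0,"wy":0,"wz":0,"dx":0.12,"dy":0.62,"dz":0,"gripper":0.2},{"wx":0,"wy":0,"wz":0,"dx":0.18,"dy":0.74,"dz":0,"gripper":0.2},{"wx":0,"wy":0,"wz":0,"dx":0.23,"dy":0.86,"dz":0,"gripper":0.2},{"wx":0,"wy":0,"wz":0,"dx":0.28,"dy":0.98,"dz":0,"gripper":0.2}]'
python3 st.py "[.5351,.390,.30]"
```

```text
clock: 4.25
position: [0.4965, 0.2175, 0.3052]
orientation: [3.135, -0.002, 0.011]
wrist_force: [0.6, 0.1, -4.3]
width: 0.454
t 4.25 pos [0.4965 0.2175 0.3052] yaw -0.001 zax [ 0.007 -0.007 -1.   ] w 0.454 F [ 0.6  0.1 -4.3]
rows d [ 0.129  0.575 -0.017] wz 0.0005
```

```bash
python3 -m crank '[{"wx":0,"wy":0,"wz":0,"dx":0.02,"dy":0.12,"dz":0,"gripper":0.2},{"wx":0,"wy":0,"wz":0,"dx":0.05,"dy":0.24,"dz":0,"gripper":0.2},{"wx":0,"wy":0,"wz":0,"dx":0.08,"dy":0.36,"dz":0,"gripper":0.2},{"wx":0,"wy":0,"wz":0,"dx":0.11,"dy":0.46,"dz":-0.03,"gripper":0.2},{"wx":0,"wy":0,"wz":0,"dx":0.125,"dy":0.54,"dz":-0.08,"gripper":0.2},{"wx":0,"wy":0,"wz":0,"dx":0.129,"dy":0.575,"dz":-0.15,"gripper":0.2},{"wx":0,"wy":0,"wz":0,"dx":0.129,"dy":0.575,"dz":-0.22,"gripper":0.2},{"wx":0,"wy":0,"wz":0,"dx":0.129,"dy":0.575,"dz":-0.22,"gripper":0.2}]'
python3 st.py "[.5351,.390,.202]"
python3 - <<'E'
from h import *
for n in ("wrist","top"):
    f,K,c=cam(n);save(n+"3",f);np.savez(n+"3.npz",f=f,K=K,c=c)
    print(n,[proj(K,c,p).round(1).tolist() for p in ([.5351,.3915,.014],[.5345,.3166,.014],[.5338,.2418,.014])])
E
```

```text
clock: 5.05
position: [0.5329, 0.3893, 0.2339]
orientation: [3.13, -0.0, -0.003]
wrist_force: [-1.8, -0.4, -5.8]
width: 0.455
t 5.05 pos [0.5329 0.3893 0.2339] yaw -0.0001 zax [-0.002 -0.012 -1.   ] w 0.455 F [-1.8 -0.4 -5.8]
rows d [ 0.007  0.002 -0.106] wz 0.0001
wrist [[284.3, 221.1], [283.0, 322.6], [281.8, 406.6]]
top [[159.2, 201.5], [190.0, 202.1], [220.8, 202.7]]
```

View pics/wrist3.png

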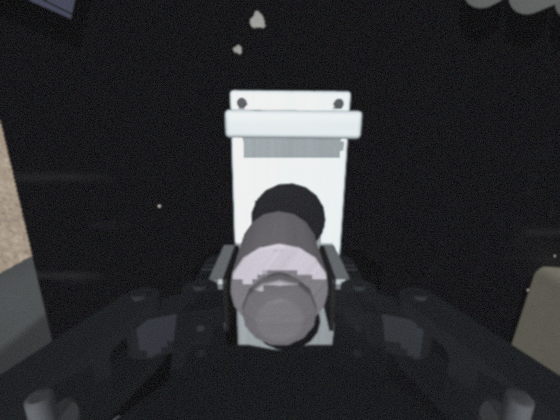

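View pics/top3.png

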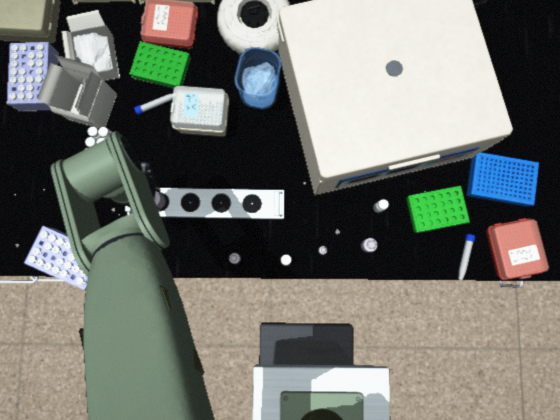

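```bash
python3 -m crank '[{"wx":0.004,"wy":0,"wz":0,"dx":0.007,"dy":0.002,"dz":0,"gripper":0.2},{"wx":0.004,"wy":0,"wz":0,"dx":0.007,"dy":0.002,"dz":0,"gripper":0.2},{"wx":0.004,"wy":0,"wz":0,"dx":0.007,"dy":0.002,"dz":0,"gripper":0.2},{"wx":0.004,"wy":0,"wz":0,"dx":0.007,"dy":0.002,"dz":0,"gripper":0.2}]'
python3 st.py "[.5351,.390,.202]"
cat > mk.py <<'E'
from h import *
import sys
# marks from wrist: dark blobs within white; edge ellipse fit near predicted mark (given exact xyz guess)
def rail(f,K,c):
    g=cv2.cvtColor(f,cv2.COLOR_RGB2GRAY)
    return g
E
python3 - <<'E'
from h import *
f,K,c=cam("wrist");save("w4",f);np.savez("w4.npz",f=f,K=K,c=c)
g=cv2.cvtColor(f,cv2.COLOR_RGB2GRAY)
print(proj(K,c,[.5351,.3915,.014]))
# circle: dark-vs-white boundary points on upper half of mark
pts=[]
for r in range(150,245,2):
    row=g[r].astype(int)
    w=np.where(row>120)[0]; w=w[(w>225)&(w<360)]
    if len(w)==0: continue
    L,Rr=w.min(),w.max(); d=[u for u in range(L,Rr) if row[u]<100]
    print(r,L,Rr,(d[0],d[-1]) if d else None)
E
```

```text
clock: 5.55
position: [0.5372, 0.3902, 0.239]
orientation: [-3.141, 0.002, -0.009]
wrist_force: [-0.3, -0.2, -4.7]
width: 0.452
t 5.55 pos [0.5372 0.3902 0.239 ] yaw -0.0015 zax [ 0.006  0.001 -1.   ] w 0.452 F [-0.3 -0.2 -4.7]
rows d [-0.007 -0.001 -0.123] wz 0.0007
[274.96741169 223.92123257]
150 226 335 None
152 226 334 None
154 226 334 None
156 226 334 None
158 226 334 None
160 226 334 None
162 226 334 None
164 226 334 None
166 226 334 None
168 226 334 None
170 226 333 None
172 226 333 None
174 226 333 None
176 226 333 None
178 226 333 None
180 226 333 None
182 226 333 None
184 226 333 None
186 226 333 None
188 226 332 (278, 282)
190 226 332 (266, 289)
192 226 332 (262, 295)
194 226 332 (258, 298)
196 226 332 (256, 300)
198 226 332 (254, 303)
200 226 332 (252, 305)
202 226 332 (250, 306)
204 226 332 (249, 307)
206 226 331 (248, 309)
208 226 331 (247, 310)
210 226 331 (246, 311)
212 226 331 (246, 311)
214 226 331 (245, 312)
216 226 331 (244, 312)
218 226 331 (244, 312)
220 226 331 (244, 313)
222 226 331 (244, 313)
224 226 330 (244, 313)
226 226 330 (244, 312)
228 226 330 (244, 312)
230 226 330 (245, 311)
232 226 330 None
234 226 330 (310, 310)
236 226 330 None
238 226 330 (312, 312)
240 226 330 (244, 244)
242 226 329 (314, 314)
244 226 329 (312, 312)
```

```bash
python3 - <<'E'
from h import *
d=np.load("w4.npz");f,K,c=d["f"],d["K"],d["c"];s=state()
T=np.eye(4);T[:3,:3]=R.from_rotvec(s["orientation"]).as_matrix();T[:3,3]=s["position"]
for zz in (.188-.046,.188-.066,.188): # tool z of shoulder, top, foot
  for y in (-.0014,): 
    p=(T@np.array([0,y,zz,1]))[:3]; print(zz,p.round(4),proj(K,c,p).round(1))
cv2.imwrite("pics/z4.png",cv2.resize(f[170:360,210:350],None,fx=4,fy=3.15,interpolation=cv2.INTER_CUBIC)[:,:,::-1])
E
```

```text
0.14200000000000002 [0.5378 0.3917 0.0968] [280.3 288.8]
0.122 [0.5377 0.3916 0.1168] [280.5 319.4]
0.188 [0.5381 0.3917 0.0508] [280.  244.9]
```

View pics/z4.png

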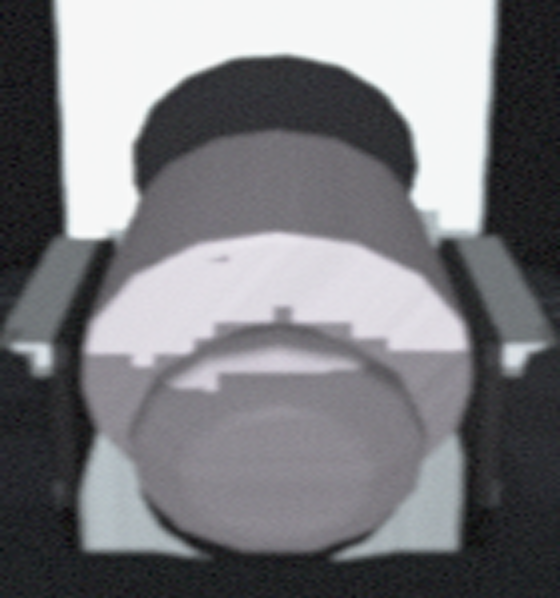

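```bash
python3 -m crank '[{"wx":0,"wy":0,"wz":0,"dx":0.001,"dy":0.003,"dz":-0.03,"gripper":0.2},{"wx":0,"wy":0,"wz":0,"dx":0.001,"dy":0.003,"dz":-0.06,"gripper":0.2},{"wx":0,"wy":0,"wz":0,"dx":0.001,"dy":0.003,"dz":-0.085,"gripper":0.2},{"wx":0,"wy":0,"wz":0,"dx":0.001,"dy":0.003,"dz":-0.1,"gripper":0.2},{"wx":0,"wy":0,"wz":0,"dx":0.001,"dy":0.003,"dz":-0.11,"gripper":0.2},{"wx":0,"wy":0,"wz":0,"dx":0.001,"dy":0.003,"dz":-0.11,"gripper":0.2},{"wx":0,"wy":0,"wz":0,"dx":0.001,"dy":0.003,"dz":-0.11,"gripper":0.2},{"wx":0,"wy":0,"wz":0,"dx":0.001,"dy":0.003,"dz":-0.11,"gripper":0.2}]'
python3 st.py "[.5375,.391,.202]"
python3 - <<'E'
from h import *
f,K,c=cam("wrist");
cv2.imwrite("pics/z5.png",cv2.resize(f[170:360,210:350],None,fx=4,fy=3.15,interpolation=cv2.INTER_CUBIC)[:,:,::-1])
E
```

```text
clock: 6.4
position: [0.5376, 0.3912, 0.2063]
orientation: [-3.14, 0.002, -0.01]
wrist_force: [-0.0, 0.0, -4.1]
width: 0.452
t 6.4 pos [0.5376 0.3912 0.2063] yaw -0.0013 zax [ 0.007  0.001 -1.   ] w 0.452 F [-0.   0.  -4.1]
rows d [-0.    -0.001 -0.014] wz 0.0007
```

View pics/z5.png

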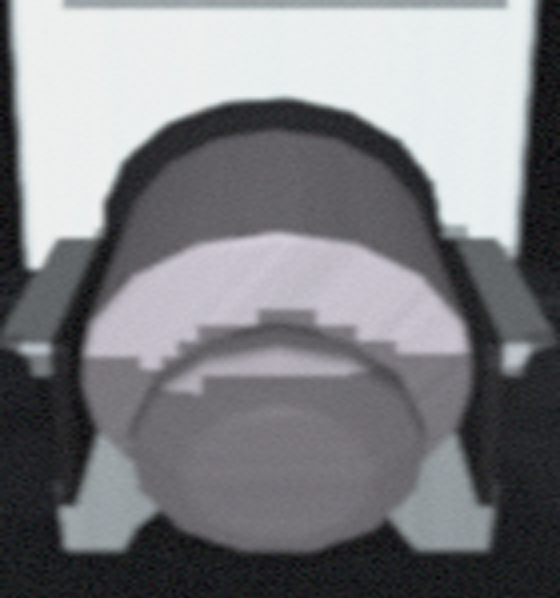

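```bash
python3 -m crank '[{"wx":0,"wy":0,"wz":0,"dx":-0.003,"dy":0,"dz":0,"gripper":0.2},{"wx":0,"wy":0,"wz":0,"dx":-0.003,"dy":0,"dz":-0.006,"gripper":0.2},{"wx":0,"wy":0,"wz":0,"dx":-0.003,"dy":0,"dz":-0.01,"gripper":0.2},{"wx":0,"wy":0,"wz":0,"dx":-0.003,"dy":0,"dz":-0.014,"gripper":0.2},{"wx":0,"wy":0,"wz":0,"dx":-0.003,"dy":0,"dz":-0.014,"gripper":0.2},{"wx":0,"wy":0,"wz":0,"dx":-0.003,"dy":0,"dz":-0.014,"gripper":0.2}]'
python3 st.py "[.5375,.391,.202]"
```

```text
clock: 7.05
position: [0.5367, 0.3912, 0.2021]
orientation: [-3.141, 0.002, -0.01]
wrist_force: [0.2, -0.1, -4.3]
width: 0.454
t 7.05 pos [0.5367 0.3912 0.2021] yaw -0.0014 zax [ 0.006  0.001 -1.   ] w 0.454 F [ 0.2 -0.1 -4.3]
rows d [ 0.003 -0.001 -0.   ] wz 0.0007
```

```bash
python3 -m crank '[{"wx":0,"wy":0,"wz":0,"dx":0,"dy":0,"dz":-0.003,"gripper":0.2},{"wx":0,"wy":0,"wz":0,"dx":0,"dy":0,"dz":-0.005,"gripper":0.2},{"wx":0,"wy":0,"wz":0,"dx":0,"dy":0,"dz":-0.005,"gripper":0.2}]'
python3 -m crank '[{"wx":0,"wy":0,"wz":0,"dx":0,"dy":0,"dz":-0.003,"gripper":0.2},{"wx":0,"wy":0,"wz":0,"dx":0,"dy":0,"dz":-0.005,"gripper":0.2},{"wx":0,"wy":0,"wz":0,"dx":0,"dy":0,"dz":-0.005,"gripper":0.2}]'
```

```text
clock: 7.35
position: [0.5367, 0.3914, 0.202]
orientation: [-3.141, 0.002, -0.01]
wrist_force: [-4.2, -1.3, 5.2]
width: 0.452
clock: 7.65
position: [0.5368, 0.3914, 0.202]
orientation: [-3.141, 0.002, -0.01]
wrist_force: [-5.0, -2.2, 7.6]
width: 0.455
```

```bash
python3 -m crank '[{"wx":0,"wy":0,"wz":0,"dx":0,"dy":0,"dz":0.001,"gripper":0.47},{"wx":0,"wy":0,"wz":0,"dx":0,"dy":0,"dz":0.002,"gripper":0.5},{"wx":0,"wy":0,"wz":0,"dx":0,"dy":0,"dz":0.002,"gripper":0.55},{"wx":0,"wy":0,"wz":0,"dx":0,"dy":0,"dz":0.002,"gripper":0.6},{"wx":0,"wy":0,"wz":0,"dx":0,"dy":0,"dz":0.1,"gripper":0.65},{"wx":0,"wy":0,"wz":0,"dx":0,"dy":0,"dz":0.2,"gripper":0.65},{"wx":0,"wy":0,"wz":0,"dx":0,"dy":0,"dz":0.3,"gripper":0.65},{"wx":0,"wy":0,"wz":0,"dx":0,"dy":0,"dz":0.35,"gripper":0.65}]'
python3 -m crank '[{"wx":0,"wy":0,"wz":0,"dx":0,"dy":-0.1,"dz":0,"gripper":0.65},{"wx":0,"wy":0,"wz":0,"dx":-0.05,"dy":-0.22,"dz":0,"gripper":0.65},{"wx":0,"wy":0,"wz":0,"dx":-0.12,"dy":-0.36,"dz":0,"gripper":0.65},{"wx":0,"wy":0,"wz":0,"dx":-0.2,"dy":-0.5,"dz":0,"gripper":0.65},{"wx":0,"wy":0,"wz":0,"dx":-0.27,"dy":-0.64,"dz":0,"gripper":0.65},{"wx":0,"wy":0,"wz":0,"dx":-0.33,"dy":-0.78,"dz":0,"gripper":0.65},{"wx":0,"wy":0,"wz":0,"dx":-0.34,"dy":-0.92,"dz":0,"gripper":0.65},{"wx":0,"wy":0,"wz":0,"dx":-0.34,"dy":-1.0,"dz":0,"gripper":0.65}]'
python3 st.py "[.436,-.112,.30]"
python3 - <<'E'
from h import *
f,K,c=cam("top")
np.savez("top6.npz",f=f,K=K,c=c);print(proj(K,c,[.5351,.3915,.014]))
cv2.imwrite("pics/z6.png",cv2.resize(f[175:235,120:200],None,fx=9,fy=9,interpolation=cv2.INTER_CUBIC)[:,:,::-1])
E
```

```text
clock: 8.45
position: [0.5377, 0.392, 0.3105]
orientation: [-3.138, 0.002, -0.018]
wrist_force: [0.4, 0.6, 0.5]
width: 0.647
clock: 9.25
position: [0.4344, 0.0898, 0.3099]
orientation: [-3.139, 0.004, -0.016]
wrist_force: [0.9, 0.4, -0.3]
width: 0.648
t 9.25 pos [0.4344 0.0898 0.3099] yaw -0.0025 zax [ 0.01   0.003 -1.   ] w 0.648 F [ 0.9  0.4 -0.3]
rows d [ 0.005 -0.673 -0.033] wz 0.0013
[159.19488789 201.53302166]
```

View pics/z6.png

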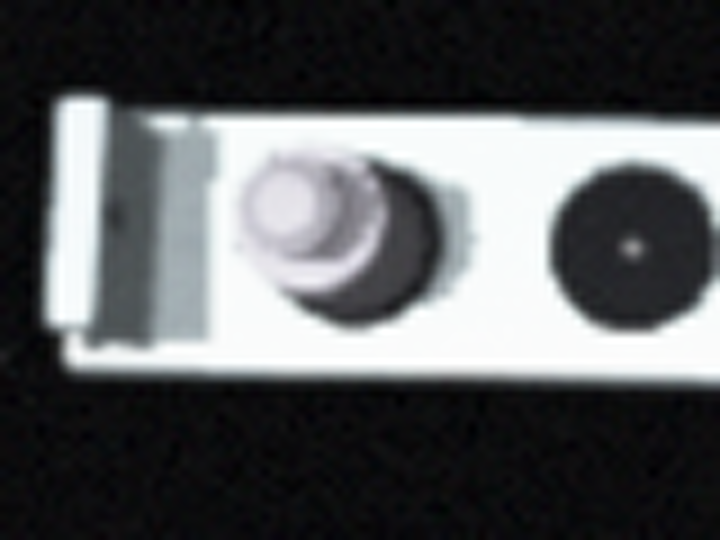

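```bash
python3 -m crank '[{"wx":-0.0015,"wy":0.005,"wz":0,"dx":0,"dy":-0.1,"dz":0,"gripper":0.6},{"wx":-0.0015,"wy":0.005,"wz":0,"dx":0,"dy":-0.23,"dz":0,"gripper":0.6},{"wx":-0.0015,"wy":0.005,"wz":0,"dx":0,"dy":-0.38,"dz":0,"gripper":0.6},{"wx":-0.0015,"wy":0.005,"wz":0,"dx":0,"dy":-0.52,"dz":0,"gripper":0.6},{"wx":-0.0015,"wy":0.005,"wz":0,"dx":0.005,"dy":-0.63,"dz":0,"gripper":0.6},{"wx":-0.0015,"wy":0.005,"wz":0,"dx":0.005,"dy":-0.673,"dz":-0.03,"gripper":0.6},{"wx":-0.0015,"wy":0.005,"wz":0,"dx":0.005,"dy":-0.673,"dz":-0.1,"gripper":0.6},{"wx":-0.0015,"wy":0.005,"wz":0,"dx":0.005,"dy":-0.673,"dz":-0.1,"gripper":0.6}]'
python3 st.py "[.436,-.112,.18]"
python3 - <<'E'
from h import *
d=np.load("top6.npz");K,c=d["K"],d["c"];print("placed1",ray(K,c,154.44,199.1,.060))
f,K,c=cam("wrist");np.savez("w7.npz",f=f,K=K,c=c)
print(proj(K,c,[.4346,-.1127,.038]),proj(K,c,[.4346,-.1127,.055]))
save("w7",f)
E
```

```text
clock: 10.1
position: [0.435, -0.113, 0.2768]
orientation: [-3.14, 0.008, 0.009]
wrist_force: [-0.3, 0.4, -0.1]
width: 0.602
t 10.1 pos [ 0.435  -0.113   0.2768] yaw -0.0048 zax [-0.006  0.001 -1.   ] w 0.602 F [-0.3  0.4 -0.1]
rows d [ 0.003  0.003 -0.323] wz 0.0024
placed1 [0.53388967 0.38995942 0.06      ]
[281.52293869 219.27037829] [281.54994193 227.13506766]
```

View pics/w7.png

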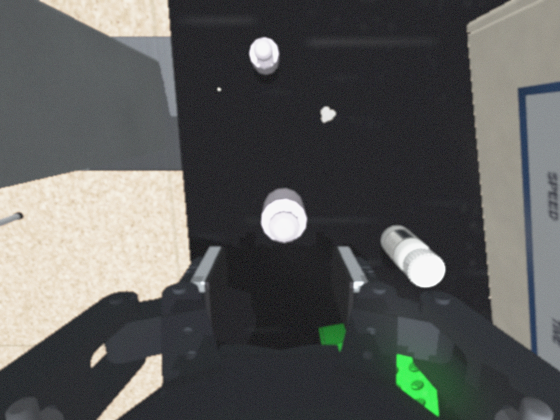

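```bash
python3 -m crank '[{"wx":0,"wy":-0.002,"wz":0.002,"dx":0.003,"dy":0.003,"dz":-0.08,"gripper":0.6},{"wx":0,"wy":-0.002,"wz":0.002,"dx":0.003,"dy":0.003,"dz":-0.18,"gripper":0.6},{"wx":0,"wy":-0.002,"wz":0.002,"dx":0.003,"dy":0.003,"dz":-0.26,"gripper":0.6},{"wx":0,"wy":-0.002,"wz":0.002,"dx":0.003,"dy":0.003,"dz":-0.323,"gripper":0.6},{"wx":0,"wy":-0.002,"wz":0.002,"dx":0.003,"dy":0.003,"dz":-0.323,"gripper":0.6},{"wx":0,"wy":-0.002,"wz":0.002,"dx":0.003,"dy":0.003,"dz":-0.323,"gripper":0.6},{"wx":0,"wy":-0.002,"wz":0.002,"dx":0.003,"dy":0.003,"dz":-0.323,"gripper":0.6}]'
python3 st.py "[.436,-.112,.18]"
```

```text
clock: 10.85
position: [0.4374, -0.112, 0.1825]
orientation: [3.141, 0.002, 0.004]
wrist_force: [0.5, 0.5, 1.2]
width: 0.598
t 10.85 pos [ 0.4374 -0.112   0.1825] yaw 0.001 zax [ 0.003 -0.001 -1.   ] w 0.598 F [0.5 0.5 1.2]
rows d [-0.005 -0.    -0.008] wz -0.0005
```

Good and settled; grip and lift.

```bash
python3 -m crank '[{"wx":0,"wy":0,"wz":0,"dx":-0.004,"dy":0,"dz":0,"gripper":0.5},{"wx":0,"wy":0,"wz":0,"dx":-0.004,"dy":0,"dz":0,"gripper":0.42},{"wx":0,"wy":0,"wz":0,"dx":-0.004,"dy":0,"dz":0,"gripper":0.35},{"wx":0,"wy":0,"wz":0,"dx":-0.004,"dy":0,"dz":0,"gripper":0.2},{"wx":0,"wy":0,"wz":0,"dx":-0.004,"dy":0,"dz":0,"gripper":0.15},{"wx":0,"wy":0,"wz":0,"dx":-0.004,"dy":0,"dz":0,"gripper":0.15},{"wx":0,"wy":0,"wz":0,"dx":-0.004,"dy":0,"dz":0,"gripper":0.15}]' 40
python3 st.py
python3 -m crank '[{"wx":0,"wy":0,"wz":0,"dx":0,"dy":0,"dz":0.03,"gripper":0.15},{"wx":0,"wy":0,"wz":0,"dx":0,"dy":0,"dz":0.1,"gripper":0.15},{"wx":0,"wy":0,"wz":0,"dx":0,"dy":0,"dz":0.2,"gripper":0.15},{"wx":0,"wy":0,"wz":0,"dx":0,"dy":0,"dz":0.3,"gripper":0.15},{"wx":0,"wy":0,"wz":0,"dx":0,"dy":0.05,"dz":0.4,"gripper":0.15},{"wx":0,"wy":0,"wz":0,"dx":0,"dy":0.13,"dz":0.42,"gripper":0.15},{"wx":0,"wy":0,"wz":0,"dx":0,"dy":0.23,"dz":0.42,"gripper":0.15},{"wx":0,"wy":0,"wz":0,"dx":0,"dy":0.36,"dz":0.42,"gripper":0.15}]'
python3 st.py "[.5365,.317,.25]"
```

```text
clock: 11.55
position: [0.4366, -0.1122, 0.1837]
orientation: [3.14, 0.001, 0.006]
wrist_force: [-1.9, 0.9, 6.4]
width: 0.362
t 11.55 pos [ 0.4366 -0.1122  0.1837] yaw 0.001 zax [ 0.004 -0.001 -1.   ] w 0.362 F [-1.9  0.9  6.4]
clock: 12.35
position: [0.4365, -0.0039, 0.3107]
orientation: [3.14, -0.002, 0.009]
wrist_force: [0.8, -0.2, -2.8]
width: 0.363
t 12.35 pos [ 0.4365 -0.0039  0.3107] yaw -0.0015 zax [ 0.006 -0.002 -1.   ] w 0.363 F [ 0.8 -0.2 -2.8]
rows d [ 0.333  1.07  -0.202] wz 0.0007
```

```bash
python3 -m crank '[{"wx":0,"wy":0,"wz":0,"dx":0,"dy":0.13,"dz":0,"gripper":0.15},{"wx":0,"wy":0,"wz":0,"dx":0.02,"dy":0.27,"dz":0,"gripper":0.15},{"wx":0,"wy":0,"wz":0,"dx":0.07,"dy":0.41,"dz":0,"gripper":0.15},{"wx":0,"wy":0,"wz":0,"dx":0.13,"dy":0.55,"dz":0,"gripper":0.15},{"wx":0,"wy":0,"wz":0,"dx":0.19,"dy":0.68,"dz":0,"gripper":0.15},{"wx":0,"wy":0,"wz":0,"dx":0.25,"dy":0.8,"dz":0,"gripper":0.15},{"wx":0,"wy":0,"wz":0,"dx":0.29,"dy":0.9,"dz":0,"gripper":0.15},{"wx":0,"wy":0,"wz":0,"dx":0.32,"dy":0.98,"dz":0,"gripper":0.15}]'
python3 st.py "[.5365,.317,.25]"
```

```text
clock: 13.15
position: [0.5326, 0.292, 0.3107]
orientation: [3.14, -0.001, 0.008]
wrist_force: [0.7, -0.4, -3.3]
width: 0.363
t 13.15 pos [0.5326 0.292  0.3107] yaw -0.0004 zax [ 0.005 -0.002 -1.   ] w 0.363 F [ 0.7 -0.4 -3.3]
rows d [ 0.013  0.083 -0.202] wz 0.0002
```

```bash
python3 -m crank '[{"wx":0,"wy":0,"wz":0,"dx":0.01,"dy":0.06,"dz":-0.05,"gripper":0.15},{"wx":0,"wy":0,"wz":0,"dx":0.013,"dy":0.083,"dz":-0.12,"gripper":0.15},{"wx":0,"wy":0,"wz":0,"dx":0.013,"dy":0.083,"dz":-0.2,"gripper":0.15},{"wx":0,"wy":0,"wz":0,"dx":0.013,"dy":0.083,"dz":-0.26,"gripper":0.15},{"wx":0,"wy":0,"wz":0,"dx":0.013,"dy":0.083,"dz":-0.3,"gripper":0.15},{"wx":0,"wy":0,"wz":0,"dx":0.013,"dy":0.083,"dz":-0.32,"gripper":0.15},{"wx":0,"wy":0,"wz":0,"dx":0.013,"dy":0.083,"dz":-0.32,"gripper":0.15},{"wx":0,"wy":0,"wz":0,"dx":0.013,"dy":0.083,"dz":-0.32,"gripper":0.15}]'
python3 st.py "[.5365,.317,.198]"
python3 - <<'E'
from h import *
f,K,c=cam("wrist");save("w8",f);np.savez("w8.npz",f=f,K=K,c=c)
print(proj(K,c,[.5345,.3166,.014]),proj(K,c,[.5351,.3915,.014]))
E
```

```text
clock: 13.95
position: [0.5371, 0.317, 0.2157]
orientation: [3.14, -0.001, 0.011]
wrist_force: [-0.7, -0.6, -2.0]
width: 0.358
t 13.95 pos [0.5371 0.317  0.2157] yaw -0.0006 zax [ 0.007 -0.001 -1.   ] w 0.358 F [-0.7 -0.6 -2. ]
rows d [-0.002  0.    -0.059] wz 0.0003
[273.50635816 238.57019886] [273.88224068 103.13777127]
```

View pics/w8.png

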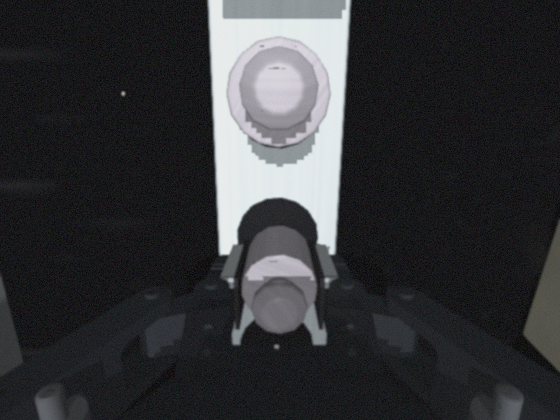

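```bash
cat > hold.py <<'E'
from h import *
def report(npz,mx,my,dy,zfoot,H,hb,r):
    d=np.load(npz);f,K,c=d["f"],d["K"],d["c"]; s=state()
    T=np.eye(4);T[:3,:3]=R.from_rotvec(s["orientation"]).as_matrix();T[:3,3]=s["position"]
    a=lambda zz,y=0:(T@np.array([0,-dy+y,zz,1]))[:3]
    print("mark L/R",proj(K,c,[mx-.024,my,.014]).round(1),proj(K,c,[mx+.024,my,.014]).round(1),"top",proj(K,c,[mx,my+.024,.014]).round(1))
    print("weight top",proj(K,c,a(zfoot-H)).round(1),"shoulder",proj(K,c,a(zfoot-hb)).round(1),"shoulder far edge",proj(K,c,a(zfoot-hb,-r)).round(1),"foot far edge",proj(K,c,a(zfoot,-r)).round(1),"foot world",a(zfoot).round(4))
E
python3 - <<'E'
from hold import *
report("w8.npz",.5345,.3166,0,.1837,.055,.038,.016)
f=np.load("w8.npz")["f"]
cv2.imwrite("pics/z8.png",cv2.resize(f[185:345,220:340],None,fx=5,fy=3.7,interpolation=cv2.INTER_CUBIC)[:,:,::-1])
E
```

```text
mark L/R [232.3 238.7] [314.7 238.5] top [273.3 198.5]
weight top [281.5 312. ] shoulder [281.2 287.6] shoulder far edge [281.3 251.2] foot far edge [280.9 221.7] foot world [0.5386 0.3168 0.0323]
```

View pics/z8.png

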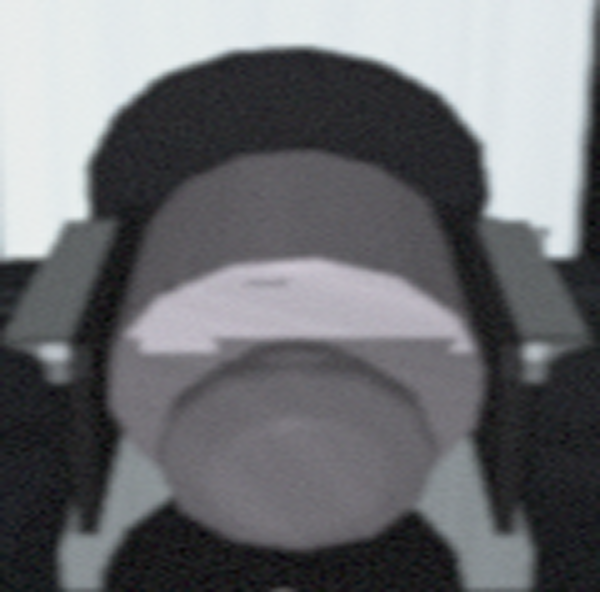

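```bash
python3 -m crank '[{"wx":0,"wy":0,"wz":0,"dx":-0.003,"dy":0.005,"dz":0,"gripper":0.15},{"wx":0,"wy":0,"wz":0,"dx":-0.003,"dy":0.005,"dz":-0.02,"gripper":0.15},{"wx":0,"wy":0,"wz":0,"dx":-0.003,"dy":0.005,"dz":-0.04,"gripper":0.15},{"wx":0,"wy":0,"wz":0,"dx":-0.003,"dy":0.005,"dz":-0.052,"gripper":0.15},{"wx":0,"wy":0,"wz":0,"dx":-0.003,"dy":0.005,"dz":-0.052,"gripper":0.15},{"wx":0,"wy":0,"wz":0,"dx":-0.003,"dy":0.005,"dz":-0.052,"gripper":0.15}]'
python3 st.py "[.5365,.3185,.198]"
python3 - <<'E'
from hold import *
f,K,c=cam("wrist");save("w9",f);np.savez("w9.npz",f=f,K=K,c=c)
report("w9.npz",.5345,.3166,0,.1837,.055,.038,.016)
cv2.imwrite("pics/z9.png",cv2.resize(f[185:345,220:340],None,fx=5,fy=3.7,interpolation=cv2.INTER_CUBIC)[:,:,::-1])
d=np.load("w8.npz")
E
```

```text
clock: 14.6
position: [0.5362, 0.3185, 0.2]
orientation: [3.14, -0.001, 0.011]
wrist_force: [0.4, -0.3, -2.3]
width: 0.359
t 14.6 pos [0.5362 0.3185 0.2   ] yaw -0.0006 zax [ 0.007 -0.001 -1.   ] w 0.359 F [ 0.4 -0.3 -2.3]
rows d [ 0.001  0.    -0.007] wz 0.0003
mark L/R [230.  251.9] [319.7 251.6] top [274.7 208.6]
weight top [281.6 312.1] shoulder [281.3 287.6] shoulder far edge [281.4 251.3] foot far edge [280.9 221.7] foot world [0.5377 0.3183 0.0166]
```

View pics/z9.png

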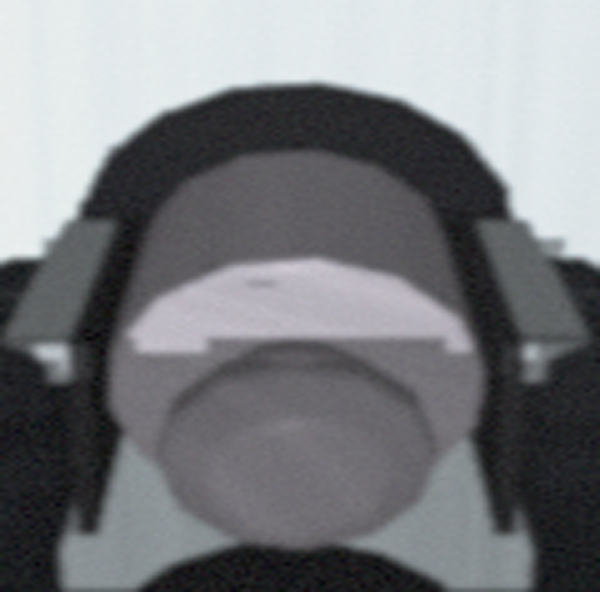

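```bash
python3 -m crank '[{"wx":0,"wy":0,"wz":0,"dx":0,"dy":0.001,"dz":-0.005,"gripper":0.15},{"wx":0,"wy":0,"wz":0,"dx":0,"dy":0.001,"dz":-0.009,"gripper":0.15},{"wx":0,"wy":0,"wz":0,"dx":0,"dy":0.001,"dz":-0.009,"gripper":0.15},{"wx":0,"wy":0,"wz":0,"dx":0,"dy":0.001,"dz":-0.009,"gripper":0.15}]'
python3 -m crank '[{"wx":0,"wy":0,"wz":0,"dx":0,"dy":0,"dz":-0.003,"gripper":0.15},{"wx":0,"wy":0,"wz":0,"dx":0,"dy":0,"dz":-0.003,"gripper":0.15},{"wx":0,"wy":0,"wz":0,"dx":0,"dy":0,"dz":-0.003,"gripper":0.15}]'
```

```text
clock: 15.05
position: [0.5365, 0.3189, 0.1978]
orientation: [3.141, -0.001, 0.012]
wrist_force: [0.2, 0.2, -0.9]
width: 0.36
clock: 15.35
position: [0.5365, 0.319, 0.1978]
orientation: [3.141, -0.001, 0.012]
wrist_force: [-3.0, -1.8, 5.2]
width: 0.362
```

Contact; release and go up, look.

```bash
python3 -m crank '[{"wx":0,"wy":0,"wz":0,"dx":0,"dy":0,"dz":0.001,"gripper":0.38},{"wx":0,"wy":0,"wz":0,"dx":0,"dy":0,"dz":0.002,"gripper":0.42},{"wx":0,"wy":0,"wz":0,"dx":0,"dy":0,"dz":0.002,"gripper":0.47},{"wx":0,"wy":0,"wz":0,"dx":0,"dy":0,"dz":0.002,"gripper":0.52},{"wx":0,"wy":0,"wz":0,"dx":0,"dy":0,"dz":0.1,"gripper":0.55},{"wx":0,"wy":0,"wz":0,"dx":0,"dy":0,"dz":0.2,"gripper":0.55},{"wx":0,"wy":0,"wz":0,"dx":0,"dy":0,"dz":0.3,"gripper":0.55},{"wx":0,"wy":0,"wz":0,"dx":0,"dy":0,"dz":0.35,"gripper":0.55}]'
python3 st.py "[.402,.205,.25]"
```

```text
clock: 16.15
position: [0.5375, 0.3194, 0.306]
orientation: [-3.14, 0.001, -0.02]
wrist_force: [0.6, 0.1, -0.8]
width: 0.55
t 16.15 pos [0.5375 0.3194 0.306 ] yaw -0.0005 zax [ 0.013  0.001 -1.   ] w 0.55 F [ 0.6  0.1 -0.8]
rows d [-0.452 -0.381 -0.187] wz 0.0003
```

```bash
python3 -m crank '[{"wx":0,"wy":0.004,"wz":0,"dx":-0.08,"dy":-0.06,"dz":0,"gripper":0.5},{"wx":0,"wy":0.004,"wz":0,"dx":-0.18,"dy":-0.15,"dz":0,"gripper":0.5},{"wx":0,"wy":0.004,"wz":0,"dx":-0.29,"dy":-0.25,"dz":0,"gripper":0.5},{"wx":0,"wy":0.004,"wz":0,"dx":-0.39,"dy":-0.33,"dz":0,"gripper":0.5},{"wx":0,"wy":0.004,"wz":0,"dx":-0.452,"dy":-0.381,"dz":-0.05,"gripper":0.5},{"wx":0,"wy":0.004,"wz":0,"dx":-0.452,"dy":-0.381,"dz":-0.12,"gripper":0.5},{"wx":0,"wy":0.004,"wz":0,"dx":-0.452,"dy":-0.381,"dz":-0.18,"gripper":0.5},{"wx":0,"wy":0.004,"wz":0,"dx":-0.452,"dy":-0.381,"dz":-0.18,"gripper":0.5}]'
python3 st.py "[.402,.2055,.179]"
python3 - <<'E'
from h import *
f,K,c=cam("wrist")
print(proj(K,c,[.4004,.205,.031]),proj(K,c,[.4004,.205,.046]))
save("w10",f)
f,K,c=cam("top");np.savez("top10.npz",f=f,K=K,c=c)
cv2.imwrite("pics/z10.png",cv2.resize(f[175:270,120:260],None,fx=5.5,fy=5.5,interpolation=cv2.INTER_CUBIC)[:,:,::-1])
E
```

```text
clock: 16.95
position: [0.4, 0.2044, 0.2494]
orientation: [3.141, -0.001, -0.002]
wrist_force: [-0.8, 0.4, 0.4]
width: 0.5
t 16.95 pos [0.4    0.2044 0.2494] yaw -0.0009 zax [-0.002 -0.    -1.   ] w 0.5 F [-0.8  0.4  0.4]
rows d [ 0.007  0.004 -0.235] wz 0.0004
[281.28350007 227.85401963] [281.40056594 236.19736045]
```

View pics/w10.png

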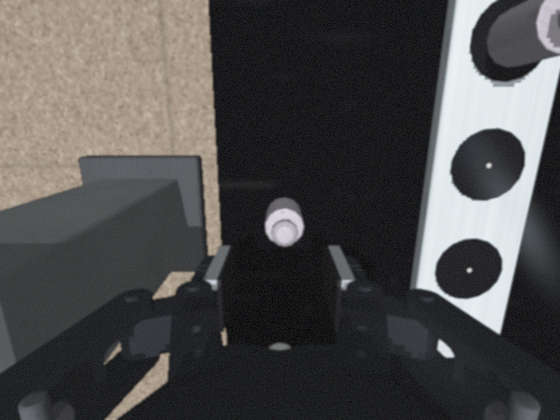

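View pics/z10.png

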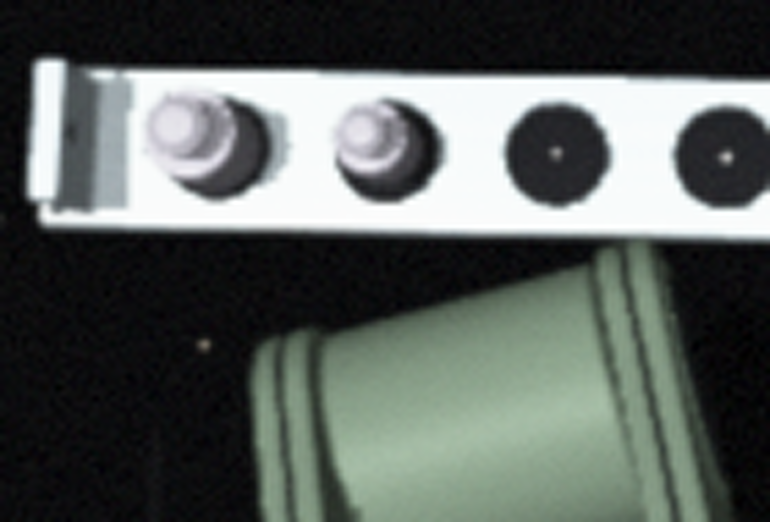

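```bash
python3 -m crank '[{"wx":0,"wy":0,"wz":0,"dx":0.007,"dy":0.006,"dz":-0.06,"gripper":0.5},{"wx":0,"wy":0,"wz":0,"dx":0.007,"dy":0.006,"dz":-0.13,"gripper":0.5},{"wx":0,"wy":0,"wz":0,"dx":0.007,"dy":0.006,"dz":-0.19,"gripper":0.5},{"wx":0,"wy":0,"wz":0,"dx":0.007,"dy":0.006,"dz":-0.235,"gripper":0.5},{"wx":0,"wy":0,"wz":0,"dx":0.007,"dy":0.006,"dz":-0.235,"gripper":0.5},{"wx":0,"wy":0,"wz":0,"dx":0.007,"dy":0.006,"dz":-0.235,"gripper":0.5},{"wx":0,"wy":0,"wz":0,"dx":0.007,"dy":0.006,"dz":-0.235,"gripper":0.5}]'
python3 st.py "[.402,.2065,.179]"
python3 - <<'E'
from h import *
d=np.load("top10.npz");K,c=d["K"],d["c"];print("placed1",ray(K,c,154.6,199.5,.060),"placed2",ray(K,c,187.05,199.5,.052))
E
```

```text
clock: 17.75
position: [0.4048, 0.2072, 0.1825]
orientation: [-3.14, 0.001, -0.01]
wrist_force: [0.9, 0.0, 1.1]
width: 0.5
t 17.75 pos [0.4048 0.2072 0.1825] yaw -0.0003 zax [ 0.006  0.002 -1.   ] w 0.5 F [0.9 0.  1.1]
rows d [-0.009 -0.002 -0.012] wz 0.0002
placed1 [0.53295303 0.38954524 0.06      ] placed2 [0.53490942 0.31580203 0.052     ]
```

```bash
python3 -m crank '[{"wx":0,"wy":0.002,"wz":0,"dx":-0.008,"dy":-0.002,"dz":-0.008,"gripper":0.45},{"wx":0,"wy":0.002,"wz":0,"dx":-0.008,"dy":-0.002,"dz":-0.008,"gripper":0.38},{"wx":0,"wy":0.002,"wz":0,"dx":-0.008,"dy":-0.002,"dz":-0.008,"gripper":0.3},{"wx":0,"wy":0.002,"wz":0,"dx":-0.008,"dy":-0.002,"dz":-0.008,"gripper":0.2},{"wx":0,"wy":0.002,"wz":0,"dx":-0.008,"dy":-0.002,"dz":-0.008,"gripper":0.1},{"wx":0,"wy":0.002,"wz":0,"dx":-0.008,"dy":-0.002,"dz":-0.008,"gripper":0.1},{"wx":0,"wy":0.002,"wz":0,"dx":-0.008,"dy":-0.002,"dz":-0.008,"gripper":0.1}]' 35
python3 st.py
python3 -m crank '[{"wx":0,"wy":0,"wz":0,"dx":0,"dy":0,"dz":0.03,"gripper":0.1},{"wx":0,"wy":0,"wz":0,"dx":0,"dy":0,"dz":0.1,"gripper":0.1},{"wx":0,"wy":0,"wz":0,"dx":0,"dy":0,"dz":0.2,"gripper":0.1},{"wx":0,"wy":0,"wz":0,"dx":0.02,"dy":0.01,"dz":0.26,"gripper":0.1},{"wx":0,"wy":0,"wz":0,"dx":0.1,"dy":0.03,"dz":0.28,"gripper":0.1},{"wx":0,"wy":0,"wz":0,"dx":0.2,"dy":0.06,"dz":0.28,"gripper":0.1},{"wx":0,"wy":0,"wz":0,"dx":0.32,"dy":0.09,"dz":0.28,"gripper":0.1},{"wx":0,"wy":0,"wz":0,"dx":0.42,"dy":0.12,"dz":0.27,"gripper":0.1}]'
python3 st.py "[.5355,.243,.215]"
```

```text
clock: 18.45
position: [0.4025, 0.2066, 0.1806]
orientation: [-3.14, 0.001, -0.004]
wrist_force: [-1.0, -0.4, 6.0]
width: 0.285
t 18.45 pos [0.4025 0.2066 0.1806] yaw -0.0004 zax [ 0.002  0.002 -1.   ] w 0.285 F [-1.  -0.4  6. ]
clock: 19.25
position: [0.5302, 0.243, 0.2624]
orientation: [-3.139, 0.001, -0.007]
wrist_force: [0.9, 0.5, -1.2]
width: 0.281
t 19.25 pos [0.5302 0.243  0.2624] yaw -0.0005 zax [ 0.004  0.002 -1.   ] w 0.281 F [ 0.9  0.5 -1.2]
rows d [ 0.018  0.    -0.158] wz 0.0002
```

```bash
python3 -m crank '[{"wx":0,"wy":0,"wz":0,"dx":0.018,"dy":0,"dz":-0.05,"gripper":0.1},{"wx":0,"wy":0,"wz":0,"dx":0.018,"dy":0,"dz":-0.1,"gripper":0.1},{"wx":0,"wy":0,"wz":0,"dx":0.018,"dy":0,"dz":-0.15,"gripper":0.1},{"wx":0,"wy":0,"wz":0,"dx":0.018,"dy":0,"dz":-0.18,"gripper":0.1},{"wx":0,"wy":0,"wz":0,"dx":0.018,"dy":0,"dz":-0.205,"gripper":0.1},{"wx":0,"wy":0,"wz":0,"dx":0.018,"dy":0,"dz":-0.205,"gripper":0.1},{"wx":0,"wy":0,"wz":0,"dx":0.018,"dy":0,"dz":-0.205,"gripper":0.1}]'
python3 st.py "[.5355,.243,.195]"
python3 - <<'E'
from hold import *
f,K,c=cam("wrist");save("w11",f);np.savez("w11.npz",f=f,K=K,c=c)
report("w11.npz",.5338,.2418,0,.1806,.046,.031,.0125)
cv2.imwrite("pics/z11.png",cv2.resize(f[150:345,210:350],None,fx=5,fy=3,interpolation=cv2.INTER_CUBIC)[:,:,::-1])
E
```

```text
clock: 19.95
position: [0.5355, 0.243, 0.2011]
orientation: [-3.139, 0.001, -0.007]
wrist_force: [0.3, -0.5, 0.1]
width: 0.279
t 19.95 pos [0.5355 0.243  0.2011] yaw -0.0004 zax [ 0.005  0.002 -1.   ] w 0.279 F [ 0.3 -0.5  0.1]
rows d [-0.   -0.   -0.02] wz 0.0002
mark L/R [231. 251.] [320.1 250.8] top [275.4 207.9]
weight top [281.9 302.9] shoulder [281.7 283. ] shoulder far edge [281.8 255.4] foot far edge [281.4 230.2] foot world [0.5368 0.2435 0.021 ]
```

View pics/z11.png

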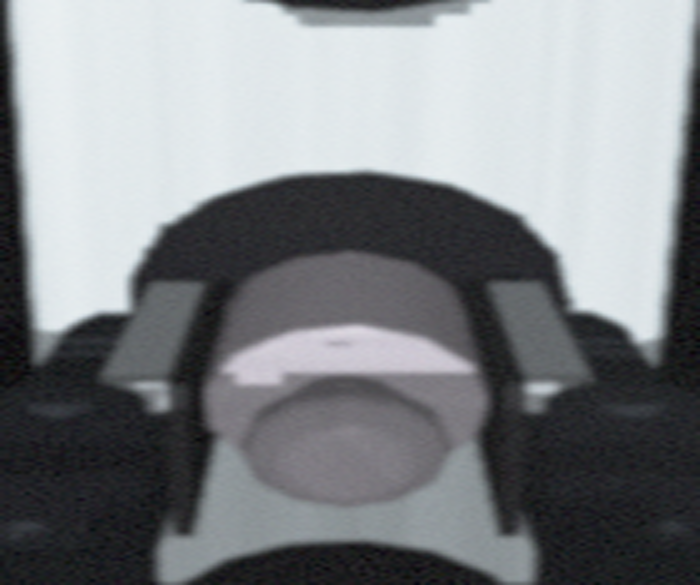

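View pics/w11.png

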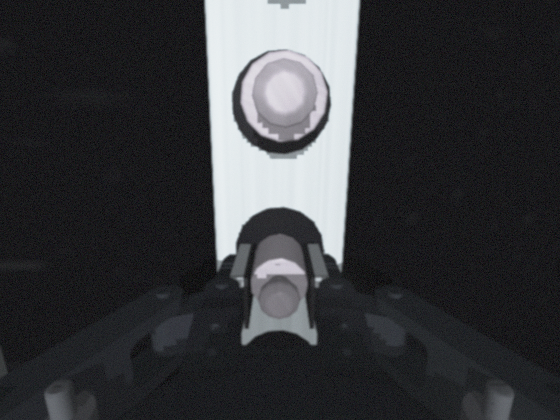

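```bash
python3 -m crank '[{"wx":0,"wy":0,"wz":0,"dx":0,"dy":0.001,"dz":-0.01,"gripper":0.1},{"wx":0,"wy":0,"wz":0,"dx":0,"dy":0.001,"dz":-0.02,"gripper":0.1},{"wx":0,"wy":0,"wz":0,"dx":0,"dy":0.001,"dz":-0.022,"gripper":0.1},{"wx":0,"wy":0,"wz":0,"dx":0,"dy":0.001,"dz":-0.022,"gripper":0.1},{"wx":0,"wy":0,"wz":0,"dx":0,"dy":0.001,"dz":-0.022,"gripper":0.1}]'
python3 -m crank '[{"wx":0,"wy":0,"wz":0,"dx":0,"dy":0,"dz":-0.003,"gripper":0.1},{"wx":0,"wy":0,"wz":0,"dx":0,"dy":0,"dz":-0.003,"gripper":0.1},{"wx":0,"wy":0,"wz":0,"dx":0,"dy":0,"dz":-0.003,"gripper":0.1}]'
```

```text
clock: 20.5
position: [0.5358, 0.2434, 0.195]
orientation: [-3.139, 0.001, -0.009]
wrist_force: [-0.6, -0.4, -2.1]
width: 0.279
clock: 20.8
position: [0.536, 0.2434, 0.1947]
orientation: [-3.139, 0.001, -0.009]
wrist_force: [-0.7, -1.0, 4.0]
width: 0.28
```

Contact; release, then go for the smallest.

```bash
python3 -m crank '[{"wx":0,"wy":0,"wz":0,"dx":0,"dy":0,"dz":0.001,"gripper":0.3},{"wx":0,"wy":0,"wz":0,"dx":0,"dy":0,"dz":0.001,"gripper":0.34},{"wx":0,"wy":0,"wz":0,"dx":0,"dy":0,"dz":0.001,"gripper":0.4},{"wx":0,"wy":0,"wz":0,"dx":0,"dy":0,"dz":0.001,"gripper":0.45},{"wx":0,"wy":0,"wz":0,"dx":0,"dy":0,"dz":0.1,"gripper":0.45},{"wx":0,"wy":0,"wz":0,"dx":0,"dy":0,"dz":0.2,"gripper":0.45},{"wx":0,"wy":0,"wz":0,"dx":0,"dy":0,"dz":0.3,"gripper":0.45},{"wx":0,"wy":0,"wz":0,"dx":0,"dy":0,"dz":0.32,"gripper":0.45}]'
python3 -m crank '[{"wx":0,"wy":0,"wz":0,"dx":-0.08,"dy":-0.04,"dz":0,"gripper":0.45},{"wx":0,"wy":0,"wz":0,"dx":-0.18,"dy":-0.12,"dz":0,"gripper":0.45},{"wx":0,"wy":0,"wz":0,"dx":-0.28,"dy":-0.24,"dz":0,"gripper":0.45},{"wx":0,"wy":0,"wz":0,"dx":-0.35,"dy":-0.37,"dz":0,"gripper":0.45},{"wx":0,"wy":0,"wz":0,"dx":-0.37,"dy":-0.51,"dz":0,"gripper":0.45},{"wx":0,"wy":0,"wz":0,"dx":-0.375,"dy":-0.65,"dz":0,"gripper":0.45},{"wx":0,"wy":0,"wz":0,"dx":-0.375,"dy":-0.76,"dz":0,"gripper":0.45},{"wx":0,"wy":0,"wz":0,"dx":-0.375,"dy":-0.8,"dz":0,"gripper":0.45}]'
python3 st.py "[.4235,-.002,.24]"
```

```text
clock: 21.6
position: [0.5376, 0.244, 0.295]
orientation: [-3.136, 0.0, -0.022]
wrist_force: [0.9, 0.1, 0.8]
width: 0.453
clock: 22.4
position: [0.4247, 0.0018, 0.2945]
orientation: [-3.137, 0.006, -0.021]
wrist_force: [-0.2, 0.4, 0.5]
width: 0.452
t 22.4 pos [0.4247 0.0018 0.2945] yaw -0.0037 zax [ 0.013  0.005 -1.   ] w 0.452 F [-0.2  0.4  0.5]
rows d [-0.004 -0.013 -0.182] wz 0.0019
```

```bash
python3 -m crank '[{"wx":-0.002,"wy":0.004,"wz":0.002,"dx":-0.004,"dy":-0.013,"dz":-0.07,"gripper":0.4},{"wx":-0.002,"wy":0.004,"wz":0.002,"dx":-0.004,"dy":-0.013,"dz":-0.14,"gripper":0.4},{"wx":-0.002,"wy":0.004,"wz":0.002,"dx":-0.004,"dy":-0.013,"dz":-0.18,"gripper":0.4},{"wx":-0.002,"wy":0.004,"wz":0.002,"dx":-0.004,"dy":-0.013,"dz":-0.18,"gripper":0.4},{"wx":-0.002,"wy":0.004,"wz":0.002,"dx":-0.004,"dy":-0.013,"dz":-0.18,"gripper":0.4}]'
python3 st.py "[.4235,-.002,.176]"
python3 - <<'E'
from h import *
f,K,c=cam("wrist")
print(proj(K,c,[.4216,-.003,.025]),proj(K,c,[.4216,-.003,.038]))
save("w12",f)
E
```

```text
clock: 22.9
position: [0.4236, -0.0017, 0.2404]
orientation: [-3.141, -0.002, -0.008]
wrist_force: [-0.0, 0.1, 1.4]
width: 0.401
t 22.9 pos [ 0.4236 -0.0017  0.2404] yaw 0.0011 zax [ 0.005  0.001 -1.   ] w 0.401 F [-0.   0.1  1.4]
rows d [-0.    -0.001 -0.215] wz -0.0006
[275.33094001 232.80488111] [275.16487555 240.3613623 ]
```

View pics/w12.png

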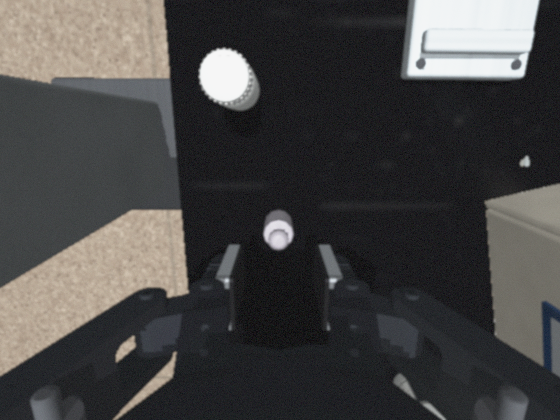

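```bash
python3 -m crank '[{"wx":0,"wy":0,"wz":0,"dx":0,"dy":-0.001,"dz":-0.07,"gripper":0.4},{"wx":0,"wy":0,"wz":0,"dx":0,"dy":-0.001,"dz":-0.14,"gripper":0.4},{"wx":0,"wy":0,"wz":0,"dx":0,"dy":-0.001,"dz":-0.19,"gripper":0.4},{"wx":0,"wy":0,"wz":0,"dx":0,"dy":-0.001,"dz":-0.215,"gripper":0.4},{"wx":0,"wy":0,"wz":0,"dx":0,"dy":-0.001,"dz":-0.215,"gripper":0.4},{"wx":0,"wy":0,"wz":0,"dx":0,"dy":-0.001,"dz":-0.215,"gripper":0.4},{"wx":0,"wy":0,"wz":0,"dx":0,"dy":-0.001,"dz":-0.215,"gripper":0.4}]'
python3 st.py "[.4235,-.002,.177]"
```

```text
clock: 23.65
position: [0.4248, -0.0022, 0.1775]
orientation: [-3.142, -0.002, -0.014]
wrist_force: [0.1, -0.3, 0.5]
width: 0.398
t 23.65 pos [ 0.4248 -0.0022  0.1775] yaw 0.0012 zax [ 0.009  0.    -1.   ] w 0.398 F [ 0.1 -0.3  0.5]
rows d [-0.004  0.001 -0.002] wz -0.0006
```

```bash
python3 -m crank '[{"wx":0,"wy":0.003,"wz":0,"dx":-0.004,"dy":0,"dz":0,"gripper":0.35},{"wx":0,"wy":0.003,"wz":0,"dx":-0.004,"dy":0,"dz":0,"gripper":0.3},{"wx":0,"wy":0.003,"wz":0,"dx":-0.004,"dy":0,"dz":0,"gripper":0.25},{"wx":0,"wy":0.003,"wz":0,"dx":-0.004,"dy":0,"dz":0,"gripper":0.18},{"wx":0,"wy":0.003,"wz":0,"dx":-0.004,"dy":0,"dz":0,"gripper":0.1},{"wx":0,"wy":0.003,"wz":0,"dx":-0.004,"dy":0,"dz":0,"gripper":0.1},{"wx":0,"wy":0.003,"wz":0,"dx":-0.004,"dy":0,"dz":0,"gripper":0.1}]' 30
python3 st.py
python3 -m crank '[{"wx":0,"wy":0,"wz":0,"dx":0,"dy":0,"dz":0.03,"gripper":0.1},{"wx":0,"wy":0,"wz":0,"dx":0,"dy":0,"dz":0.1,"gripper":0.1},{"wx":0,"wy":0,"wz":0,"dx":0,"dy":0,"dz":0.2,"gripper":0.1},{"wx":0,"wy":0,"wz":0,"dx":0,"dy":0.05,"dz":0.28,"gripper":0.1},{"wx":0,"wy":0,"wz":0,"dx":0.02,"dy":0.14,"dz":0.3,"gripper":0.1},{"wx":0,"wy":0,"wz":0,"dx":0.07,"dy":0.25,"dz":0.3,"gripper":0.1},{"wx":0,"wy":0,"wz":0,"dx":0.13,"dy":0.36,"dz":0.3,"gripper":0.1},{"wx":0,"wy":0,"wz":0,"dx":0.2,"dy":0.45,"dz":0.3,"gripper":0.1}]'
python3 st.py "[.535,.168,.2]"
```

```text
clock: 24.35
position: [0.4237, -0.0022, 0.1779]
orientation: [3.142, 0.002, 0.005]
wrist_force: [-1.2, -0.1, 5.4]
width: 0.204
t 24.35 pos [ 0.4237 -0.0022  0.1779] yaw 0.0013 zax [ 0.003 -0.    -1.   ] w 0.204 F [-1.2 -0.1  5.4]
clock: 25.15
position: [0.4837, 0.1344, 0.2682]
orientation: [-3.142, -0.003, -0.005]
wrist_force: [0.7, -0.5, -0.7]
width: 0.213
t 25.15 pos [0.4837 0.1344 0.2682] yaw 0.002 zax [ 0.003  0.    -1.   ] w 0.213 F [ 0.7 -0.5 -0.7]
rows d [ 0.171  0.112 -0.227] wz -0.001
```

```bash
python3 -m crank '[{"wx":0,"wy":0,"wz":0,"dx":0.07,"dy":0.05,"dz":0,"gripper":0.1},{"wx":0,"wy":0,"wz":0,"dx":0.14,"dy":0.09,"dz":-0.04,"gripper":0.1},{"wx":0,"wy":0,"wz":0,"dx":0.171,"dy":0.112,"dz":-0.1,"gripper":0.1},{"wx":0,"wy":0,"wz":0,"dx":0.171,"dy":0.112,"dz":-0.16,"gripper":0.1},{"wx":0,"wy":0,"wz":0,"dx":0.171,"dy":0.112,"dz":-0.21,"gripper":0.1},{"wx":0,"wy":0,"wz":0,"dx":0.171,"dy":0.112,"dz":-0.235,"gripper":0.1},{"wx":0,"wy":0,"wz":0,"dx":0.171,"dy":0.112,"dz":-0.235,"gripper":0.1},{"wx":0,"wy":0,"wz":0,"dx":0.171,"dy":0.112,"dz":-0.235,"gripper":0.1}]'
python3 st.py "[.535,.168,.192]"
python3 - <<'E'
from hold import *
f,K,c=cam("wrist");save("w13",f);np.savez("w13.npz",f=f,K=K,c=c)
report("w13.npz",.5333,.1671,0,.1779,.038,.025,.0095)
cv2.imwrite("pics/z13.png",cv2.resize(f[150:345,210:350],None,fx=5,fy=3,interpolation=cv2.INTER_CUBIC)[:,:,::-1])
E
```

```text
clock: 25.95
position: [0.535, 0.1679, 0.1982]
orientation: [-3.141, -0.003, -0.005]
wrist_force: [1.3, 0.2, 0.2]
width: 0.208
t 25.95 pos [0.535  0.1679 0.1982] yaw 0.0017 zax [ 0.003  0.    -1.   ] w 0.208 F [1.3 0.2 0.2]
rows d [-0.     0.    -0.021] wz -0.0008
mark L/R [230.4 251.7] [321.2 251.7] top [275.8 207.9]
weight top [281.9 295.5] shoulder [281.7 279.3] shoulder far edge [281.7 259. ] foot far edge [281.4 237.8] foot world [0.5362 0.168  0.0207]
```

View pics/z13.png

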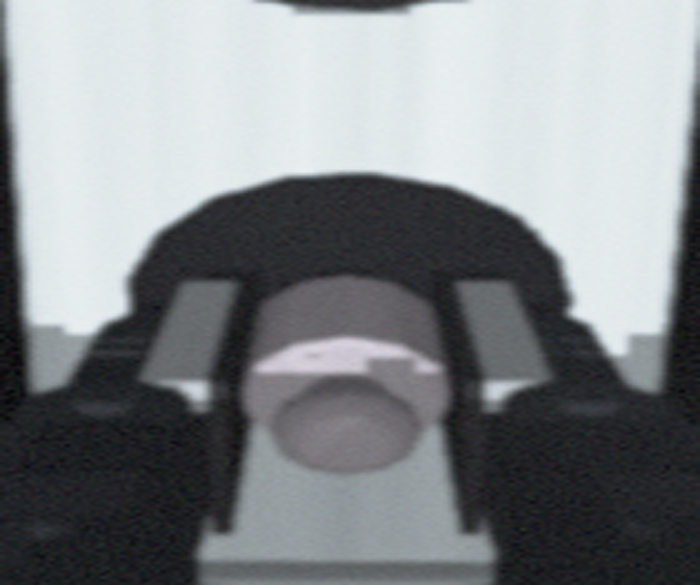

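View pics/w13.png

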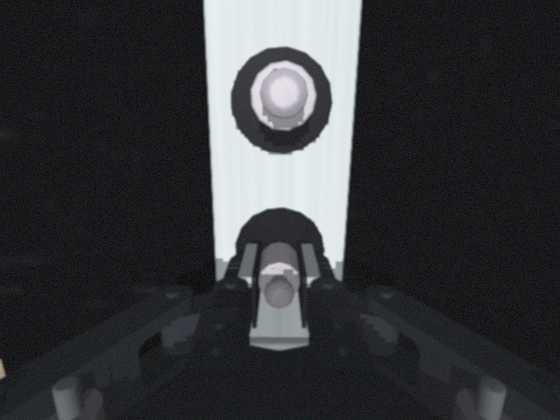

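```bash
python3 -m crank '[{"wx":0,"wy":0,"wz":0,"dx":0,"dy":0.003,"dz":-0.01,"gripper":0.1},{"wx":0,"wy":0,"wz":0,"dx":0,"dy":0.003,"dz":-0.018,"gripper":0.1},{"wx":0,"wy":0,"wz":0,"dx":0,"dy":0.003,"dz":-0.021,"gripper":0.1},{"wx":0,"wy":0,"wz":0,"dx":0,"dy":0.003,"dz":-0.021,"gripper":0.1},{"wx":0,"wy":0,"wz":0,"dx":0,"dy":0.003,"dz":-0.021,"gripper":0.1}]'
python3 -m crank '[{"wx":0,"wy":0,"wz":0,"dx":0,"dy":0,"dz":-0.003,"gripper":0.1},{"wx":0,"wy":0,"wz":0,"dx":0,"dy":0,"dz":-0.003,"gripper":0.1},{"wx":0,"wy":0,"wz":0,"dx":0,"dy":0,"dz":-0.003,"gripper":0.1}]'
```

```text
clock: 26.5
position: [0.5353, 0.1688, 0.1923]
orientation: [-3.141, -0.003, -0.007]
wrist_force: [0.3, 0.3, -0.1]
width: 0.209
clock: 26.8
position: [0.5355, 0.1689, 0.1919]
orientation: [-3.141, -0.003, -0.008]
wrist_force: [-0.2, -0.7, 4.3]
width: 0.209
```

Contact; release, rise.

```bash
python3 -m crank '[{"wx":0,"wy":0,"wz":0,"dx":0,"dy":0,"dz":0.001,"gripper":0.23},{"wx":0,"wy":0,"wz":0,"dx":0,"dy":0,"dz":0.001,"gripper":0.28},{"wx":0,"wy":0,"wz":0,"dx":0,"dy":0,"dz":0.001,"gripper":0.34},{"wx":0,"wy":0,"wz":0,"dx":0,"dy":0,"dz":0.001,"gripper":0.4},{"wx":0,"wy":0,"wz":0,"dx":0,"dy":0,"dz":0.08,"gripper":0.4},{"wx":0,"wy":0,"wz":0,"dx":0,"dy":0,"dz":0.2,"gripper":0.4},{"wx":0,"wy":0,"wz":0,"dx":0,"dy":0,"dz":0.32,"gripper":0.4},{"wx":0,"wy":0,"wz":0,"dx":0,"dy":0,"dz":0.4,"gripper":0.4}]'
python3 -m crank '[{"wx":0,"wy":0,"wz":0,"dx":-0.1,"dy":0,"dz":0.05,"gripper":0.6},{"wx":0,"wy":0,"wz":0,"dx":-0.1,"dy":0,"dz":0.18,"gripper":0.6},{"wx":0,"wy":0,"wz":0,"dx":-0.1,"dy":0.1,"dz":0.3,"gripper":0.6},{"wx":0,"wy":0,"wz":0,"dx":-0.05,"dy":0.2,"dz":0.3,"gripper":0.6},{"wx":0,"wy":0,"wz":0,"dx":0,"dy":0.28,"dz":0.3,"gripper":0.6},{"wx":0,"wy":0,"wz":0,"dx":0,"dy":0.28,"dz":0.3,"gripper":0.6},{"wx":0,"wy":0,"wz":0,"dx":0,"dy":0.28,"dz":0.3,"gripper":0.6},{"wx":0,"wy":0,"wz":0,"dx":0,"dy":0.28,"dz":0.3,"gripper":0.6}]'
python3 st.py
python3 - <<'E'
from h import *
f,K,c=cam("wrist");save("w14",f);np.savez("w14.npz",f=f,K=K,c=c)
for y,x in ((.3915,.5351),(.3166,.5345),(.2418,.5338),(.1671,.5333)): print(proj(K,c,[x,y,.014]).round(1))
f,K,c=cam("top");save("t14",f)
E
```

```text
clock: 27.6
position: [0.5361, 0.169, 0.3146]
orientation: [-3.141, -0.003, -0.013]
wrist_force: [0.6, 0.5, -0.2]
width: 0.402
clock: 28.4
position: [0.5357, 0.2524, 0.4039]
orientation: [-3.142, -0.002, -0.011]
wrist_force: [0.7, -0.4, 0.3]
width: 0.599
t 28.4 pos [0.5357 0.2524 0.4039] yaw 0.0014 zax [ 0.007  0.    -1.   ] w 0.599 F [ 0.7 -0.4  0.3]
[277.   49.2]
[276.4 123.3]
[275.9 189.4]
[275.6 248.6]
```

View pics/w14.png

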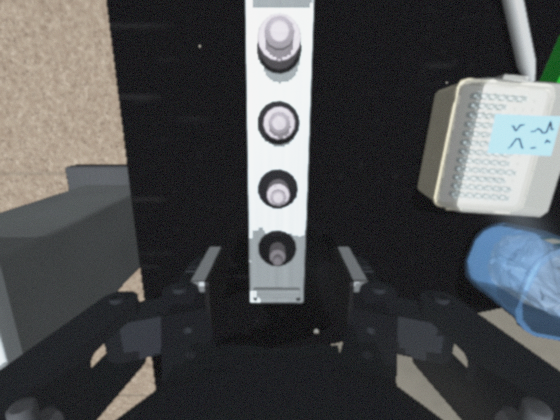

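```bash
python3 -m crank '[{"wx":0,"wy":0,"wz":0,"dx":0,"dy":0.1,"dz":-0.05,"gripper":0.6},{"wx":0,"wy":0,"wz":0,"dx":0,"dy":0.2,"dz":-0.1,"gripper":0.6},{"wx":0,"wy":0,"wz":0,"dx":0,"dy":0.26,"dz":-0.15,"gripper":0.6},{"wx":0,"wy":0,"wz":0,"dx":0,"dy":0.26,"dz":-0.15,"gripper":0.6},{"wx":0,"wy":0,"wz":0,"dx":0,"dy":0.26,"dz":-0.15,"gripper":0.6},{"wx":0,"wy":0,"wz":0,"dx":0,"dy":0.26,"dz":-0.15,"gripper":0.6}]'
python3 - <<'E'
from h import *
f,K,c=cam("wrist");np.savez("w15.npz",f=f,K=K,c=c);print("cam",c[:3,3].round(4))
print([proj(K,c,[.537,y,z]).round(1).tolist() for y,z in((.392,.014),(.392,.06),(.317,.014),(.317,.052))])
cv2.imwrite("pics/z15.png",cv2.resize(f[20:200,190:370],None,fx=4.4,fy=3.3,interpolation=cv2.INTER_CUBIC)[:,:,::-1])
E
```

```text
clock: 29.1
position: [0.5362, 0.3292, 0.3602]
orientation: [-3.141, 0.0, -0.014]
wrist_force: [-0.1, 0.0, -0.2]
width: 0.598
cam [0.5359 0.3943 0.329 ]
[[277.6, 125.1], [277.8, 125.5], [277.7, 199.7], [277.9, 209.5]]
```

View pics/z15.png

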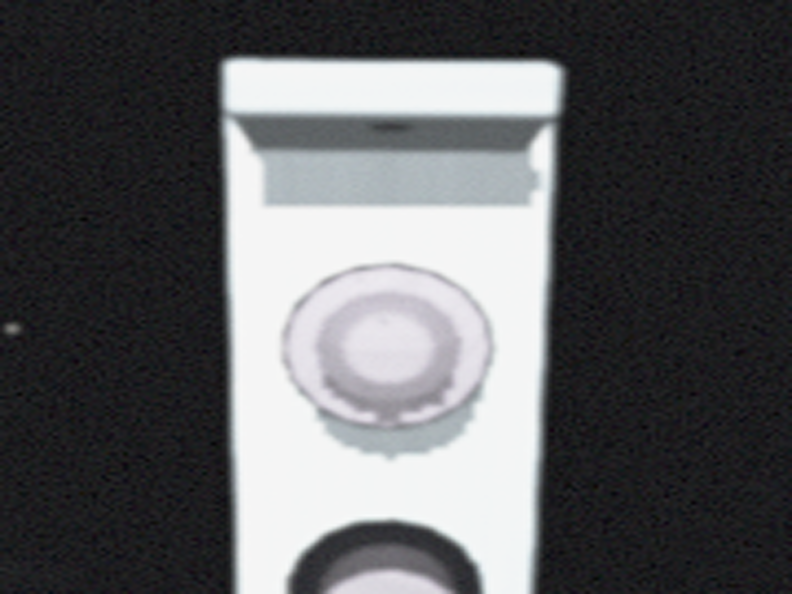

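```bash
python3 -m crank '[{"wx":0,"wy":0,"wz":0,"dx":0,"dy":-0.1,"dz":0,"gripper":0.6},{"wx":0,"wy":0,"wz":0,"dx":0,"dy":-0.24,"dz":0.05,"gripper":0.6},{"wx":0,"wy":0,"wz":0,"dx":0,"dy":-0.38,"dz":0.05,"gripper":0.6},{"wx":0,"wy":0,"wz":0,"dx":0,"dy":-0.5,"dz":0.05,"gripper":0.6},{"wx":0,"wy":0,"wz":0,"dx":0,"dy":-0.58,"dz":0.05,"gripper":0.6},{"wx":0,"wy":0,"wz":0,"dx":0,"dy":-0.58,"dz":0.05,"gripper":0.6},{"wx":0,"wy":0,"wz":0,"dx":0,"dy":-0.58,"dz":0.05,"gripper":0.6},{"wx":0,"wy":0,"wz":0,"dx":0,"dy":-0.58,"dz":0.05,"gripper":0.6}]'
python3 - <<'E'
from h import *
f,K,c=cam("wrist");np.savez("w16.npz",f=f,K=K,c=c);print("cam",c[:3,3].round(4))
cv2.imwrite("pics/z16.png",cv2.resize(f[0:210,190:370],None,fx=3.9,fy=2.85,interpolation=cv2.INTER_CUBIC)[:,:,::-1])
g=cv2.cvtColor(f,cv2.COLOR_RGB2GRAY)
# pad ellipse (dark) vs shoulder disc
for n,y,h,D in (("large",.317,.038,32),("small",.2425,.031,25),("smallest",.1678,.025,19)):
    u,v=proj(K,c,[.536,y,.014]); S=4
    x0,y0=int(u-45),max(0,int(v-42)); w=cv2.resize(g[y0:y0+84,x0:x0+90],None,fx=S,fy=S,interpolation=cv2.INTER_CUBIC)
    _,lab=cv2.threshold(w,130,255,0)
    cs,hi=cv2.findContours(255-lab,cv2.RETR_CCOMP,cv2.CHAIN_APPROX_NONE)
    for k in cs:
        if cv2.contourArea(k)>1500:
            e=cv2.fitEllipse(k);uu,vv=(e[0][0]+.5)/S-.5+x0,(e[0][1]+.5)/S-.5+y0
            d=np.array(e[1])/S
            print(n,"ell",round(uu,1),round(vv,1),d.round(1),"pad",ray(K,c,uu,vv,.014).round(4),"shoulder",ray(K,c,uu,vv,.014+h).round(4),"D",(d.max()*(c[2,3]-.014)/K[0,0]*1000).round(1))
E
```

```text
clock: 29.95
position: [0.5364, 0.1556, 0.3761]
orientation: [-3.14, 0.001, -0.016]
wrist_force: [0.3, -0.1, 1.0]
width: 0.601
cam [0.5361 0.2208 0.345 ]
large ell 275.4 80.5 [ 7.1 32.9] pad [0.5356 0.2613 0.014 ] shoulder [0.5357 0.2567 0.052 ] D 34.9
large ell 315.5 58.0 [  8.  142.3] pad [0.5748 0.2818 0.014 ] shoulder [0.5703 0.2748 0.052 ] D 151.0
large ell 275.9 19.1 [46.3 53.2] pad [0.5363 0.3154 0.014 ] shoulder [0.5363 0.3046 0.052 ] D 56.5
large ell 234.5 47.9 [ 10.4 133.2] pad [0.4963 0.2906 0.014 ] shoulder [0.5009 0.2826 0.052 ] D 141.4
small ell 275.4 100.7 [45.3 48.4] pad [0.5356 0.2424 0.014 ] shoulder [0.5356 0.2404 0.045 ] D 51.4
small ell 275.7 97.9 [27.6 28. ] pad [0.5359 0.2451 0.014 ] shoulder [0.5359 0.2428 0.045 ] D 29.7
small ell 314.6 110.5 [ 10.1 133.2] pad [0.5754 0.2329 0.014 ] shoulder [0.5717 0.2318 0.045 ] D 141.4
small ell 235.1 104.3 [ 11.8 127.9] pad [0.495 0.239 0.014] shoulder [0.4988 0.2372 0.045 ] D 135.8
smallest ell 274.9 174.3 [42.5 42.7] pad [0.5349 0.1678 0.014 ] shoulder [0.5349 0.1718 0.039 ] D 45.3
smallest ell 275.2 178.0 [18.1 19.2] pad [0.5351 0.1638 0.014 ] shoulder [0.5352 0.1681 0.039 ] D 20.4
smallest ell 314.0 179.7 [ 13.8 124.3] pad [0.5768 0.1618 0.014 ] shoulder [0.5737 0.1663 0.039 ] D 131.9
smallest ell 236.4 178.4 [ 12.5 126.9] pad [0.4936 0.1634 0.014 ] shoulder [0.4968 0.1678 0.039 ] D 134.7
```

View pics/z16.png

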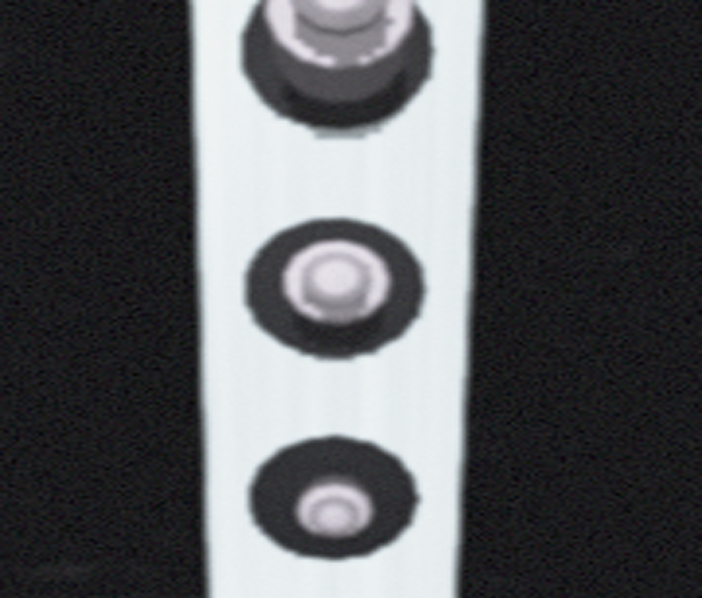

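```bash
python3 - <<'E'
from h import *
d=np.load("w14.npz");f,K,c=d["f"],d["K"],d["c"];print("cam",c[:3,3])
g=cv2.cvtColor(f,cv2.COLOR_RGB2GRAY);S=4;x0,y0=250,95
w=cv2.resize(g[y0:y0+56,x0:x0+58],None,fx=S,fy=S,interpolation=cv2.INTER_CUBIC)
cs,_=cv2.findContours((w<130).astype(np.uint8),cv2.RETR_CCOMP,cv2.CHAIN_APPROX_NONE)
for k in cs:
    if cv2.contourArea(k)>3000:
        e=cv2.fitEllipse(k);u,v=(e[0][0]+.5)/S-.5+x0,(e[0][1]+.5)/S-.5+y0
        print(np.array(e[1])/S,"pad",ray(K,c,u,v,.014).round(4),"sh",ray(K,c,u,v,.052).round(4))
f,K,c=cam("side");save("side17",f); print(state()["clock"])
E
```

```text
cam [0.53526394 0.31751749 0.37270089]
[40.42612839 43.07298279] pad [0.5363 0.3172 0.014 ] sh [0.5362 0.3172 0.052 ]
[32.36938477 33.16604614] pad [0.537  0.3177 0.014 ] sh [0.5368 0.3177 0.052 ]
30.05
```

View pics/side17.png

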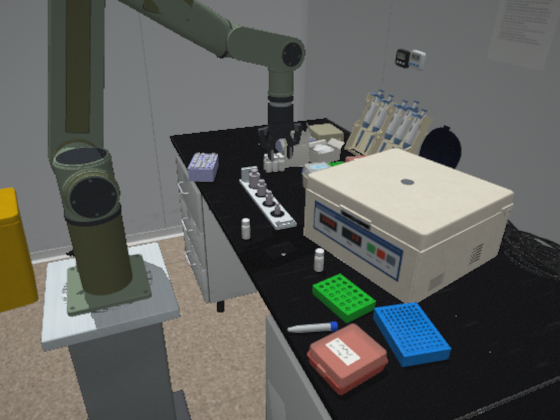

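All four stand upright in descending order from the tall block; the large one is within about 0.7 mm of its pad centre.

```bash
python3 -c "
from workcell import *
print(finish_job())"
```

```text
the job is handed in; nothing more can be done
None
```

I placed all four weights on the rail, one per mark: largest on mark 1 next to the tall block, then large, small and smallest on marks 2 to 4. I handed the job in at about 30 s, with the gripper clear above the rail.

**Last checks (pictures taken after release):**
- **Standing:** all four stand upright in the right order in the last wrist and side pictures. I took no later picture to confirm they stayed still.
- **Centring of the smaller three:** from almost directly overhead, the large, small and smallest weights are within about 1 mm of their pad centres.
- **Centring of the largest:** the wrist picture from overhead shows it inside a thin, even black rim of pad, so I judged it centred by eye.

**Disagreement:** the top camera put the largest weight about 2 to 3 mm off its mark centre. I trusted the overhead wrist view instead, because it showed weight and pad together. The two cameras also differed by about 2 mm in x throughout, so I placed the weights by the wrist view.

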